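Sort out three mixed-up bench trays

TASK

The small pot, the measuring probe and the cork sanding block have been put back in one another's trays. Put each into the tray made for it: the pot standing upright in the round tray, the sanding block lying flat in the broad oblong tray and the probe in the long narrow tray, each in the middle of its tray and the block and the probe lying along their trays (either way round). A tray has room for one thing only; the empty square mat is free to set something down on meanwhile, and in the end nothing is left on it.

Things in the scene. Friction and masses are not known exactly. Their poses are not given: they have to be found in the camera images.
- pot_centre (a point): small round pot with a white body and a green screw lid, 45 mm diameter, 43 mm high (the straight body is the lower 30 mm: grasp it there); the point is at its centre, 21.5 mm above its underside; z is up along its axis. At the start it stands in the narrow tray (a similar pot far back between the cases is not meant). Loose, about 40 g.
- probe_centre (a point): grey pen-shaped measuring probe lying down, 90 mm long and 16 mm thick; the point is at its centre, 8 mm above its underside; its y axis runs along its length. At the start it lies in the oblong tray. Loose, about 30 g.
- block_centre (a point): brown cork sanding block wrapped in abrasive paper, 48 mm wide (x), 85 mm long (y), 25 mm high (z); the point is at its centre, 12.5 mm above its underside. At the start it lies in the round tray. Loose, about 60 g.
- round_tray: round aluminium tray with a dark liner, fixed: outside diameter 118 mm, inside 111 mm; floor 3 mm above the table, low rim whose top is 6 mm above the table (3 mm above the floor). Origin: centre of its underside, on the table.
- oblong_tray: broad oblong aluminium tray with a dark liner, fixed: outside 92 mm (x) by 118 mm (y), inside 86 by 112 mm, floor 3 mm above the table, top of the rim 6 mm above the table. Origin: centre of its underside, on the table; y runs along its length.
- narrow_tray: long narrow aluminium tray with a dark liner, fixed: outside 58 mm (x) by 156 mm (y), inside 52 by 150 mm, floor 3 mm above the table, top of the rim 6 mm above the table. Origin: centre of its underside, on the table; y runs along its length.
- bench_mat: flat square dark rubber mat without a rim, 100 by 100 mm and 3 mm thick, fixed, empty at the start: the free spot. Mat and trays stand in one row along y near the front edge of the table; behind the middle of the row, from about x = 0.56 m, stands a tester 0.2 to 0.5 m high: move from place to place along the row, not over the tester. Origin: centre of its underside, on the table.
Mind the look-alikes: they are no part of the job. Leave any pink look-alike of the part that bears pot_centre alone.

How it is judged:
By the outcome, as a careful person would: the job done as asked, in the order asked, and still so for the second after the job is handed in, with the robot touching nothing.
It also fails if it takes over 128 s, if anything falls off the work surface, if the arm or the gripper's body presses on something with over 40 N, if the wrist force passes 120 N, or if a joint passes its speed limit or range.

ROBOT

A 6-joint arm with a two-finger parallel gripper is mounted at the origin on a cart in front of the work surface, level with it; the furniture and walls round the work are solid. World frame = base frame: x ahead of the robot, y to its left, z up, the work surface at z = 0. Lengths are in m, angles in rad, forces in N, time in s.
With the tool pointing down it reaches from about 0.35 to 0.85 m from the base axis. Payload 8.1 kg.
Tool frame: the origin (TCP) lies on the centre line of the jaws, within the pads' length; the fingertips stand 25 mm ahead of it and the grasp point (between the pads) lies 6 mm ahead of it; y points along the fingers, x is the direction in which the jaws open and shut, and the axes are right-handed (so a half turn about y gives the same grasp; the last joint's range is limited). The gripper opens to 93 mm and grips with 3 to 60 N. Pads are 15 mm wide; open, the fingers measure 128 mm over their backs; the gripper's body (75 mm by 188 mm) begins 65 mm behind the grasp point.
Start: joints at [1.245, 0.13, 1.488, -0, 1.523, -0.085], TCP at [0.143, 0.583, 0.216] pointing down, gripper open.
Joint ranges: [-2.96, 2.96], [-0.89, 2.26], [0.02, 2.5], [-1.34, 4.48], [0, 2.73], [-2.66, 2.66]. Speed limits (rad/s): [2.39, 2.39, 2.79, 3.14, 3.14, 3.14].

INTERFACE

Orientations are given as a unit quaternion [x, y, z, w].
In Python, from station import ctrl gives the robot as it stands.
- The arm moves only by the shell command python3 -m handwheel 'ROWS' [FORCE]. ROWS is JSON, a list of rows, each an object of numbers: "fingers": the opening, from 0 (shut) to 1 (fully open); "dx", "dy", "dz": the shift along the tool's x, y, z each as a share of 0.15 m, from -1 to 1; "twist": the turn about the tool's y as a share of 0.5 rad, from -1 to 1. A call has 1 to 12 rows; each row shifts and turns the commanded pose from where the row before left it, along the tool's axes as they then stand; what a row does not reach is not made up. A row lasts 1/10 s, in which the tool goes at most 50 mm and 8.59 degrees, less where a joint would pass 70% of its speed; a pose out of reach is approached as far as the arm can. A call with a number of a shift or a turn outside -1 to 1 is refused whole. A call with a gripper value outside its range is refused whole. The fingers move at their own pace and stop on an object; FORCE is the grip in N (left out, the last holds). Time passes only in rows, so rows that do not move let the fingers close. It gives the time, the measured TCP pose, the force and the opening at its end, in the units of the state.
- ctrl.get_state(): the state, without advancing time (a new reading comes with each control period).
- ctrl.get_image(name): name is "side" or "top"; returns a dict with "pixels" (480x640x3 uint8, blue, green, red), "z_map" (480x640 float32, m along the optical axis (not along the pixel's ray), 0 where there is no reading), "fx", "fy", "cx", "cy" (pixels), "pose" (4x4, takes a point from camera to world coordinates). Camera axes: x right, y up, looking along -z (the intrinsics and any distortion apply to the point x, -y, -z); pixel columns grow to the right and rows downward; lengths in m; the calibration is good to about 2 mm. A picture is of the moment at which its call begins.
- ctrl.close_job(): hands the job in, once; it reports no verdict.
The state is a dict: "time": time; "qpos": joint angles; "qvel": joint speeds; "joint_torque": joint torques, N m; "tool_pos": TCP position; "ee_rot": TCP orientation; "contact_force": force on the tool from outside, world axes, zero at the start; "wrist_torque": the same for the moment, N m; "width": finger opening in m.
Only numpy, scipy, OpenCV 4.12 (cv2) and the standard library are available. Lean on these libraries where they do the work, as an engineer would, in place of code of your own. Each camera call takes 0.05 s, during which the arm holds its last target. There are 200 camera calls.

## Working session

There is one attempt and no reset: what is moved stays moved. The work goes in short steps, Python scripts to look and compute and a shell command to move; the robot and the scene stay as the last step left them, time stands still between calls to the robot, and variables do not carry over. Pictures are saved under pics/ and viewed, about 12 in all and at most 16, crops included, and the job is handed in when it is done.

```bash
mkdir -p pics; ls; python3 - <<'E'
from station import ctrl
import cv2
s=ctrl.get_state(); print(s)
for n in("top","side"):
    i=ctrl.get_image(n); cv2.imwrite(f"pics/{n}0.png",i["pixels"]); print(n,[i[k] for k in("fx","fy","cx","cy")],i["pose"],i.keys())
E
```

```text
pics
{'time': 0.0, 'qpos': array([ 1.24461900e+00,  1.31116969e-01,  1.48925959e+00,  1.03074838e-06,
        1.52303142e+00, -8.53984785e-02]), 'qvel': array([-1.71568376e-04, -1.14208305e-03,  1.08440590e-03, -2.13239291e-04,
       -7.45416532e-05, -1.57299907e-03]), 'joint_torque': array([-1.00541649e-03, -5.59848690e+01, -4.91752946e+01,  7.65645225e-02,
        3.59807862e-02, -1.07921812e-04]), 'tool_pos': array([0.14286747, 0.58215022, 0.21512469]), 'ee_rot': array([ 0.55678138,  0.43579418, -0.43686856, -0.55607895]), 'contact_force': array([-0.29409245, -0.99181688, -0.66547229]), 'wrist_torque': array([-0.00642413, -0.01260678, -0.03742983]), 'width': 0.09282014881083314}
top [528.6421985841837, 528.6421985841837, 315.92983697990746, 245.77967778981946] [[ 0.02129063  0.99507091 -0.09685349  0.48672512]
 [-0.99958002  0.02309133  0.01750915  0.02735127]
 [ 0.01965932  0.09644004  0.99514463  1.38009003]
 [ 0.          0.          0.          1.        ]] dict_keys(['pixels', 'z_map', 'fx', 'fy', 'cx', 'cy', 'pose'])
side [435.921243216619, 435.921243216619, 319.63586121139093, 231.5079638748735] [[ 0.88444754  0.33920109 -0.32046086  0.26257538]
 [-0.46657259  0.63117402 -0.61962035 -0.61282003]
 [-0.00790933  0.69753995  0.71650224  0.77503197]
 [ 0.          0.          0.          1.        ]] dict_keys(['pixels', 'z_map', 'fx', 'fy', 'cx', 'cy', 'pose'])
```

View pics/top0.png

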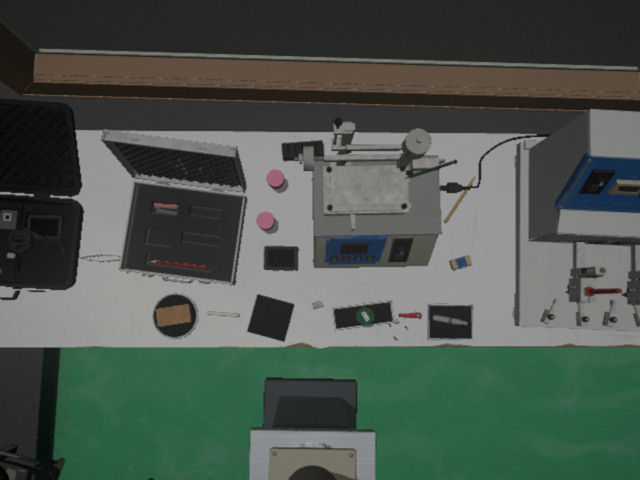

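View pics/side0.png

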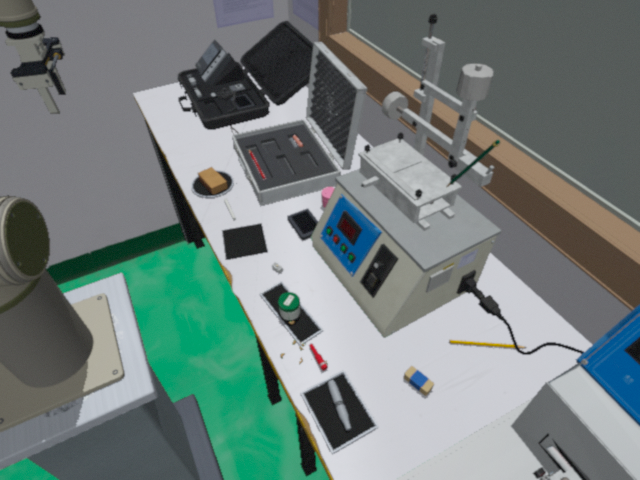

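The side and top views show: block in the round tray (top px 175,315), mat (270,317), pot in the narrow tray (365,315) and probe in the oblong tray (450,321). Pot candidates are the green-lidded pot at (365,315) and the pink ones at (265,221) and (276,179). Only the first has a green lid and stands in the narrow tray. I'll crop to confirm that and measure.

```bash
cat > h.py <<'E'
from station import ctrl
import cv2, numpy as np
def img(n):
    i=ctrl.get_image(n); z=i["z_map"]; v,u=np.mgrid[:480,:640]
    P=np.stack([(u-i["cx"])*z/i["fx"],-(v-i["cy"])*z/i["fy"],-z],-1)
    W=P@i["pose"][:3,:3].T+i["pose"][:3,3]; W[z==0]=np.nan
    return i["pixels"],W,i
def comps(mask,W,amin=60):
    n,l,st,c=cv2.connectedComponentsWithStats(mask.astype(np.uint8))
    for k in range(1,n):
        if st[k,4]<amin: continue
        p=W[l==k]; r=cv2.minAreaRect((p[:,:2]*1000).astype(np.float32))
        print("px",c[k].round(),"n",st[k,4],"ctr",np.round(r[0],1),"size",np.round(r[1],1),"ang",round(r[2],1),"z p50/max",np.round(np.nanpercentile(p[:,2],[50,98])*1000,1),"mean",np.round(p[:,:2].mean(0)*1000,1))
E
python3 - <<'E'
from h import *
b,W,i=img("top")
roi=np.zeros((480,640),bool); roi[288:346,140:490]=1
t=roi&(b.min(-1)>150)
print("table z",np.nanmedian(W[t][:,2]))
print("dark/nonwhite"); g=b.max(-1)
comps(roi&(g<110)|roi&(W[...,2]>.010),W)
print("high"); comps(roi&(W[...,2]>.0085),W,20)
a=b[285:350,145:315]; c=b[285:350,320:490]
cv2.imwrite("pics/c1.png",cv2.resize(np.vstack([a,c]),None,fx=4.5,fy=4.5,interpolation=cv2.INTER_CUBIC))
E
```

```text
table z 0.0006840626334368993
dark/nonwhite
px [174. 315.] n 1505 ctr [424.  359.9] size [104.5  83.9] ang 39.9 z p50/max [ 8.4 32.2] mean [nan nan]
px [270. 317.] n 1514 ctr [432.8 116.6] size [ 99.2 100.6] ang 75.6 z p50/max [3.9 9.7] mean [nan nan]
px [363. 315.] n 1202 ctr [ 443.4 -123.6] size [ 60.5 156.3] ang 8.7 z p50/max [ 5.3 49.1] mean [nan nan]
px [450. 322.] n 1496 ctr [ 441.7 -352.9] size [ 67.4 114.7] ang 25.5 z p50/max [ 4.6 20.9] mean [nan nan]
px [411. 315.] n 89 ctr [ 447.7 -241.7] size [59.7 15.3] ang 87.5 z p50/max [12.4 19.4] mean [ 446.1 -245.7]
high
px [317. 304.] n 44 ctr [468.6  -1.2] size [11.8 24.3] ang 23.2 z p50/max [12.6 17.1] mean [468.6  -1.7]
px [173. 315.] n 675 ctr [432.5 364.8] size [52.9 93.1] ang 10.6 z p50/max [27.6 33.1] mean [435.1 360.7]
px [364. 315.] n 272 ctr [ 442.3 -123.4] size [49.5 44.3] ang 39.6 z p50/max [45.2 51.2] mean [ 443.8 -121.3]
px [412. 315.] n 85 ctr [ 448.8 -244.4] size [15.3 49.9] ang 1.3 z p50/max [12.6 19.4] mean [ 446.7 -246.8]
px [232. 314.] n 21 ctr [438.1 218.3] size [ 7.7 32.8] ang 1.0 z p50/max [10.5 14.5] mean [439.2 215.7]
px [448. 320.] n 196 ctr [ 436.7 -344.8] size [95.4 16.2] ang 83.5 z p50/max [17.6 24.4] mean [ 437.  -340.6]
```

View pics/c1.png

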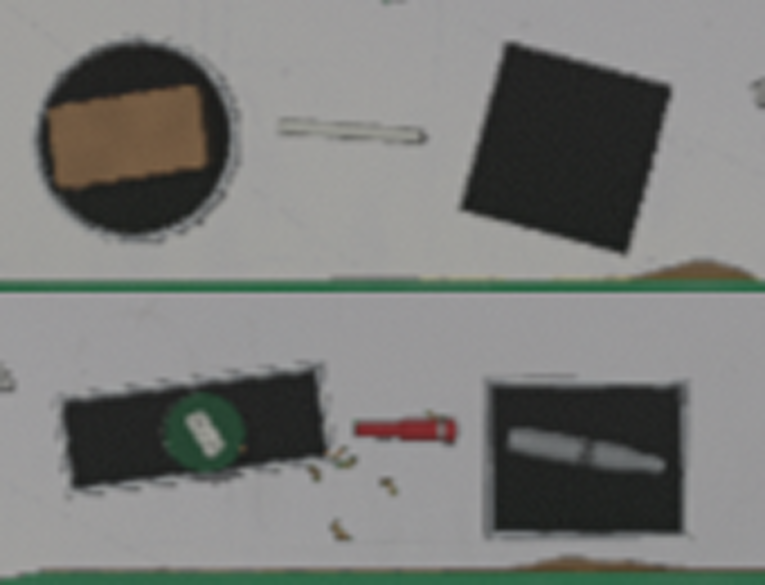

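The crop confirms the target pot: green lid with a white label, in the narrow tray at full-image px (365,315). For better precision I'll intersect mask contours with planes of known height, in both cameras.

```bash
cat >> h.py <<'E'
def plane(i,uv,z):
    uv=np.asarray(uv,float).reshape(-1,2); R=i["pose"][:3,:3]; o=i["pose"][:3,3]
    d=np.stack([(uv[:,0]-i["cx"])/i["fx"],-(uv[:,1]-i["cy"])/i["fy"],-np.ones(len(uv))],-1)@R.T
    return (o+d*((z-o[2])/d[:,2])[:,None])[:,:2]*1000
def rect(i,mask,z,circ=False,hull=True):
    c=max(cv2.findContours(mask.astype(np.uint8),cv2.RETR_EXTERNAL,cv2.CHAIN_APPROX_NONE)[0],key=cv2.contourArea)
    p=plane(i,c,z).astype(np.float32)
    if circ:
        e=cv2.fitEllipse(cv2.convexHull(p)); return np.round(e[0],1),np.round(e[1],1)
    r=cv2.minAreaRect(p); (w,h),a=r[1],r[2]
    if w>h: w,h,a=h,w,a-90   # a: long axis from +y; long axis dir = (-sin a, cos a)
    return np.round(r[0],1),np.round((w,h),1),round((a+90)%180-90,1)
def box(i,b,x0,x1,y0,y1):
    # world ROI (m) by projection onto z=0
    v,u=np.mgrid[:480,:640]; w=plane(i,np.stack([u,v],-1),0.01).reshape(480,640,2)/1000
    return (w[...,0]>x0)&(w[...,0]<x1)&(w[...,1]>y0)&(w[...,1]<y1)
E
cat > m.py <<'E'
from h import *
R={"round":(.35,.52,.27,.45),"mat":(.35,.52,.04,.19),"narrow":(.38,.52,-.22,-.03),"oblong":(.37,.52,-.43,-.26)}
for n in("top","side"):
    b,W,i=img(n); hsv=cv2.cvtColor(b,cv2.COLOR_BGR2HSV); H,S,V=cv2.split(hsv); print(n)
    for k,r in R.items():
        m=box(i,b,*r); d=m&(V<75)
        print(k,rect(i,d,.003,k=="round"))
        br=m&(H>4)&(H<22)&(S>70)&(V>75); gr=m&(H>55)&(H<95)&(S>90)
        fill=cv2.erode(cv2.morphologyEx(d.astype(np.uint8),cv2.MORPH_CLOSE,np.ones((15,15))),np.ones((5,5)))>0
        gy=fill&(S<70)&(V>85)
        for nm,q,z in(("block",br,.028),("pot",gr,.044),("grey",gy,.011)):
            if q.sum()>80: print("   ",nm,q.sum(),rect(i,q,z,nm=="pot"))
E
python3 m.py
```

```text
top
round (array([432.7, 363. ]), array([106.7, 107.3]))
    block 617 (array([434.4, 360.9]), array([46.3, 85.1]), 9.9)
mat (array([432.3, 116.3]), array([97.4, 98.1]), -13.9)
    pot 153 (array([356.5, 105. ]), array([  5.7, 181.3]))
narrow (array([ 443.2, -122.3]), array([ 50.3, 147.3]), 8.3)
    pot 149 (array([ 443.8, -123.4]), array([40.9, 41.9]))
oblong (array([ 430.3, -348.9]), array([ 82.3, 109.3]), 1.2)
    grey 123 (array([ 439.3, -323.1]), array([11.4, 42. ]), -8.2)
side
round (array([432.6, 362.9]), array([ 98.4, 101.3]))
    block 445 (array([434.5, 344.1]), array([ 53.1, 107. ]), 8.5)
mat (array([431.8, 114.3]), array([94. , 94.3]), -13.9)
narrow (array([ 443.3, -121.6]), array([ 47. , 143.2]), 8.7)
    pot 268 (array([ 440.8, -124.7]), array([41.9, 48.8]))
    grey 135 (array([ 437.5, -133.9]), array([21.9, 39.5]), 61.9)
oblong (array([ 431.9, -348.4]), array([ 80.5, 106.3]), 0.6)
    grey 386 (array([ 436.2, -347.1]), array([16. , 84.2]), -8.6)
```

```bash
cat > st.py <<'E'
from station import ctrl
import numpy as np,sys
from scipy.spatial.transform import Rotation as Ro
s=ctrl.get_state(); R=Ro.from_quat(s["ee_rot"]).as_matrix(); p=s["tool_pos"]*1000
yaw=np.degrees(np.arctan2(R[1,0],R[0,0]))
print("t",round(s["time"],2),"p",p.round(1),"xax yaw",yaw.round(2),"y",R[:,1].round(3),"z",R[:,2].round(2),"F",s["contact_force"].round(1),"w",round(s["width"]*1000,1),"q",s["qpos"].round(2))
if len(sys.argv)>1:
    x,y,z,a=map(float,sys.argv[1:5])
    t=(a-yaw+90)%180-90   # jaws symmetric
    print("twist total share",round(-np.radians(t)/.5,3),"deg",round(t,1))
    d=np.array([x,y,z])-p
    print("shares now",(R.T@d/150).round(3))
    R2=Ro.from_euler('z',t,degrees=True).as_matrix()@R
    print("shares after twist",(R2.T@d/150).round(3))
E
python3 st.py 443 -124 150 0
python3 - <<'E'
from h import *
b,W,i=img("side"); b,W2,i=img("top")
for w in(W,W2):
    m=(w[...,2]>.08)&(w[...,1]>-.4)&(w[...,1]<.3)&(w[...,0]>.3); print(np.nanpercentile(w[m],[.5,2,10],axis=0))
E
```

```text
t 0.25 p [143.  582.5 215.6] xax yaw 76.2 y [-0.    -0.001 -1.   ] z [-0.97  0.24  0.  ] F [-0.6  0.5 -0.3] w 93.0 q [ 1.24  0.13  1.49  0.    1.52 -0.09]
twist total share 2.66 deg -76.2
shares now [-4.096  0.441 -3.066]
shares after twist [ 2.     0.436 -4.71 ]
[[ 0.58029093 -0.39116812  0.08199284]
 [ 0.59208424 -0.3681257   0.08711935]
 [ 0.63867953 -0.28807836  0.13045312]]
[[ 0.581748   -0.39488144  0.08568103]
 [ 0.59646163 -0.37961935  0.1062444 ]
 [ 0.66475304 -0.30142999  0.15348555]]
```

```bash
python3 -m handwheel '[{"twist":0.29},{"twist":0.29},{"twist":0.29},{"twist":0.29},{"twist":0.29},{"twist":0.29},{"twist":0.29},{"twist":0.29},{"twist":0.29},{"twist":0.05},{}]'
python3 -m handwheel '[{"dx":0.23,"dz":-0.167},{"dx":0.23,"dz":-0.167},{"dx":0.23,"dz":-0.167},{"dx":0.23,"dz":-0.167},{"dx":0.23,"dz":-0.167},{"dx":0.23,"dz":-0.167},{}]'
python3 st.py 443 -124 110 0
```

```text
t 0.35 p [143.  582.6 215.9] xax yaw 76.2 y [-0. -0. -1.] z [-0.97  0.24  0.  ] F [-0.2  0.5  0. ] w 93.0 q [ 1.24  0.13  1.49 -0.    1.52 -0.09]
twist total share 2.66 deg -76.2
shares now [-4.097  0.708 -3.066]
shares after twist [ 2.     0.705 -4.71 ]invalid input
invalid input
```

```bash
python3 -m handwheel '[{"fingers":1,"dx":0,"dy":0,"dz":0,"twist":0.29}]'; python3 -m handwheel '[{"fingers":1,"twist":0.29}]'; python3 -m handwheel '[{"dx":0,"dy":0,"dz":0,"twist":0}]'
```

```text
time: 0.45
tool_pos: [0.143, 0.5826, 0.216]
ee_rot: [0.587, 0.395, -0.395, -0.587]
contact_force: [0.2, 0.5, 0.3]
width: 0.0931invalid input
invalid input
```

```bash
python3 -m handwheel '[{"fingers":1,"dx":0,"dy":0,"dz":0,"twist":0.29},{"fingers":1,"dx":0,"dy":0,"dz":0,"twist":0.29},{"fingers":1,"dx":0,"dy":0,"dz":0,"twist":0.29},{"fingers":1,"dx":0,"dy":0,"dz":0,"twist":0.29},{"fingers":1,"dx":0,"dy":0,"dz":0,"twist":0.29},{"fingers":1,"dx":0,"dy":0,"dz":0,"twist":0.29},{"fingers":1,"dx":0,"dy":0,"dz":0,"twist":0.29},{"fingers":1,"dx":0,"dy":0,"dz":0,"twist":0.29},{"fingers":1,"dx":0,"dy":0,"dz":0,"twist":0.05},{"fingers":1,"dx":0,"dy":0,"dz":0,"twist":0}]'
python3 -m handwheel '[{"fingers":1,"dx":0.23,"dy":0,"dz":-0.167,"twist":0},{"fingers":1,"dx":0.23,"dy":0,"dz":-0.167,"twist":0},{"fingers":1,"dx":0.23,"dy":0,"dz":-0.167,"twist":0},{"fingers":1,"dx":0.23,"dy":0,"dz":-0.167,"twist":0},{"fingers":1,"dx":0.23,"dy":0,"dz":-0.167,"twist":0},{"fingers":1,"dx":0.23,"dy":0,"dz":-0.167,"twist":0},{"fingers":1,"dx":0,"dy":0,"dz":0,"twist":0}]'
python3 st.py 443 -124 110 0
```

```text
time: 1.45
tool_pos: [0.143, 0.5827, 0.2161]
ee_rot: [0.707, 0.001, -0.001, -0.707]
contact_force: [-0.2, 0.9, 0.4]
width: 0.0931
time: 2.15
tool_pos: [0.3539, 0.4294, 0.2162]
ee_rot: [0.707, 0.0, 0.001, -0.707]
contact_force: [-0.5, 1.0, 0.6]
width: 0.0929
t 2.15 p [353.9 429.4 216.2] xax yaw -0.07 y [ 0.002 -0.001 -1.   ] z [ 0.  1. -0.] F [-0.5  1.   0.6] w 92.9 q [ 0.79  0.01  1.61 -0.    1.52  0.79]
twist total share -0.002 deg 0.1
shares now [ 0.597  0.713 -3.688]
shares after twist [ 0.593  0.713 -3.689]
```

```bash
python3 -m handwheel '[{"fingers":1,"dx":0.049,"dy":0.05,"dz":-0.307,"twist":0},{"fingers":1,"dx":0.049,"dy":0.05,"dz":-0.307,"twist":0},{"fingers":1,"dx":0.049,"dy":0.05,"dz":-0.307,"twist":0},{"fingers":1,"dx":0.049,"dy":0.05,"dz":-0.307,"twist":0},{"fingers":1,"dx":0.049,"dy":0.05,"dz":-0.307,"twist":0},{"fingers":1,"dx":0.049,"dy":0.05,"dz":-0.307,"twist":0},{"fingers":1,"dx":0.049,"dy":0.05,"dz":-0.307,"twist":0},{"fingers":1,"dx":0.049,"dy":0.05,"dz":-0.307,"twist":0},{"fingers":1,"dx":0.049,"dy":0.05,"dz":-0.307,"twist":0},{"fingers":1,"dx":0.049,"dy":0.05,"dz":-0.307,"twist":0},{"fingers":1,"dx":0.049,"dy":0.05,"dz":-0.307,"twist":0},{"fingers":1,"dx":0.049,"dy":0.05,"dz":-0.307,"twist":0}]' 12
python3 -m handwheel '[{"fingers":1,"dx":0,"dy":0,"dz":0,"twist":0},{"fingers":1,"dx":0,"dy":0,"dz":0,"twist":0}]'
python3 st.py 443 -124 33 0
python3 - <<'E'
from h import *
b,W,i=img("top"); c=b[240:350,300:440]
b2,W,i=img("side"); d=b2[220:380,200:370]
cv2.imwrite("pics/c2.png",np.hstack([cv2.resize(c,(420,330)),cv2.resize(d,(351,330))]))
E
```

```text
time: 3.35
tool_pos: [0.4386, -0.1217, 0.1262]
ee_rot: [0.707, 0.002, -0.001, -0.707]
contact_force: [0.7, 0.3, 1.0]
width: 0.0932
time: 3.55
tool_pos: [0.438, -0.1205, 0.1258]
ee_rot: [-0.707, 0.0, 0.0, 0.707]
contact_force: [-0.2, -0.0, 0.4]
width: 0.0934
t 3.55 p [ 438.  -120.5  125.8] xax yaw -0.01 y [-0.001  0.001 -1.   ] z [0. 1. 0.] F [-0.2 -0.   0.4] w 93.4 q [-0.38 -0.21  1.99  0.    1.37 -0.38]
twist total share -0.0 deg 0.0
shares now [ 0.034  0.619 -0.024]
shares after twist [ 0.034  0.619 -0.024]
```

View pics/c2.png

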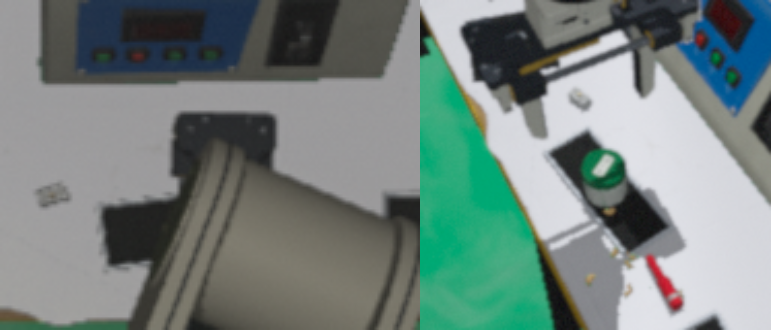

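The jaws are above the pot (right half, pot at about 605,178), with room on either side. I'll descend and grip.

```bash
python3 -m handwheel '[{"fingers":1,"dx":0.034,"dy":0.15,"dz":-0.024,"twist":0},{"fingers":1,"dx":0,"dy":0.2,"dz":0,"twist":0},{"fingers":1,"dx":0,"dy":0.17,"dz":0,"twist":0},{"fingers":1,"dx":0,"dy":0.1,"dz":0,"twist":0},{"fingers":1,"dx":0,"dy":0,"dz":0,"twist":0},{"fingers":0,"dx":0,"dy":0,"dz":0,"twist":0},{"fingers":0,"dx":0,"dy":0,"dz":0,"twist":0},{"fingers":0,"dx":0,"dy":0,"dz":0,"twist":0},{"fingers":0,"dx":0,"dy":0,"dz":0,"twist":0},{"fingers":0,"dx":0,"dy":0,"dz":0,"twist":0},{"fingers":0,"dx":0,"dy":0,"dz":0,"twist":0},{"fingers":0,"dx":0,"dy":0,"dz":0,"twist":0}]' 15
python3 -m handwheel '[{"fingers":0,"dx":0,"dy":0,"dz":0,"twist":0},{"fingers":0,"dx":0,"dy":0,"dz":0,"twist":0},{"fingers":0,"dx":0,"dy":0,"dz":0,"twist":0},{"fingers":0,"dx":0,"dy":0,"dz":0,"twist":0}]'
python3 st.py 432 115.5 100 0
```

```text
time: 4.85
tool_pos: [0.4434, -0.1239, 0.0332]
ee_rot: [0.707, -0.0, 0.0, -0.707]
contact_force: [0.8, -0.7, 0.2]
width: 0.0415
time: 5.25
tool_pos: [0.4433, -0.1238, 0.0331]
ee_rot: [-0.707, 0.0, 0.0, 0.707]
contact_force: [0.3, -0.0, -0.7]
width: 0.0091
t 5.25 p [ 443.3 -123.8   33.1] xax yaw -0.0 y [-0.  0. -1.] z [0. 1. 0.] F [ 0.3 -0.  -0.7] w 9.1 q [-0.38 -0.08  2.05 -0.    1.17 -0.38]
twist total share -0.0 deg 0.0
shares now [-0.076 -0.446  1.595]
shares after twist [-0.076 -0.446  1.595]
```

The opening is down to 9 mm, so the pot slipped out. I'll look before moving anything.

```bash
python3 - <<'E'
from h import *
b,W,i=img("top"); c=b[270:350,300:440]
b2,W,i=img("side"); d=b2[220:380,200:370]
cv2.imwrite("pics/c3.png",np.hstack([cv2.resize(c,(420,240)),cv2.resize(d,(255,240))]))
E
```

```text
(no output)
```

View pics/c3.png

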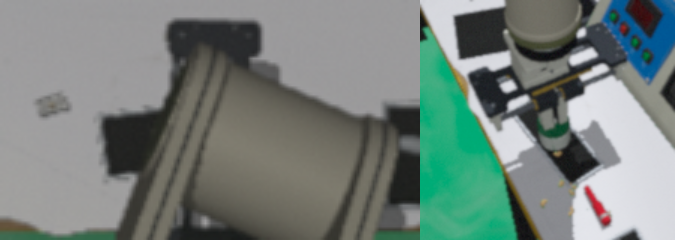

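```bash
python3 -m handwheel '[{"fingers":0.3,"dx":0,"dy":0,"dz":0,"twist":0},{"fingers":0.3,"dx":0,"dy":0,"dz":0,"twist":0},{"fingers":0.3,"dx":0,"dy":0,"dz":0,"twist":0},{"fingers":1,"dx":0,"dy":-0.2,"dz":0,"twist":0},{"fingers":1,"dx":0,"dy":-0.3,"dz":0,"twist":0},{"fingers":1,"dx":0,"dy":-0.3,"dz":0.3,"twist":0},{"fingers":1,"dx":0,"dy":0,"dz":0.3,"twist":0},{"fingers":1,"dx":0,"dy":0,"dz":0.3,"twist":0},{"fingers":1,"dx":0,"dy":0,"dz":0.3,"twist":0},{"fingers":1,"dx":0,"dy":0,"dz":0.3,"twist":0},{"fingers":1,"dx":0,"dy":0,"dz":0,"twist":0}]' 15
cat > pm.py <<'E'
from h import *
c=[]
for n in("top","side"):
    b,W,i=img(n); H,S,V=cv2.split(cv2.cvtColor(b,cv2.COLOR_BGR2HSV)); m=box(i,b,.38,.52,-.22,-.03)
    g=m&(H>55)&(H<95)&(S>90); print(n,g.sum(),g.any() and rect(i,g,.044,True))
    q=m&(W[...,2]>.012)&(W[...,2]<.06); print(" hgt pts",np.nanpercentile(W[q],[2,50,98],axis=0).round(4).tolist())
    c.append(b)
cv2.imwrite("pics/c4.png",np.hstack([cv2.resize(c[0][270:350,320:440],(480,320),interpolation=2),cv2.resize(c[1][250:370,240:360],(320,320),interpolation=2)]))
E
python3 pm.py; python3 st.py
```

```text
time: 6.45
tool_pos: [0.4429, 0.0963, 0.1437]
ee_rot: [-0.706, -0.002, 0.002, 0.708]
contact_force: [1.0, -0.5, -0.2]
width: 0.0856
top 153 (array([ 443.3, -123.5]), array([41.3, 42.4]))
 hgt pts [[0.4227, -0.1433, 0.0128], [0.4447, -0.1206, 0.0459], [0.4649, -0.0893, 0.0519]]
side 267 (array([ 440.5, -124.7]), array([42.7, 48.4]))
 hgt pts [[0.4213, -0.145, 0.0138], [0.4401, -0.1306, 0.0433], [0.4619, -0.1045, 0.0469]]
t 6.55 p [443.1  92.4 143.4] xax yaw 0.18 y [-0. -0. -1.] z [-0.  1. -0.] F [-0.6  0.4  0.5] w 91.7 q [ 0.09 -0.23  1.97 -0.    1.4   0.09]
```

View pics/c4.png

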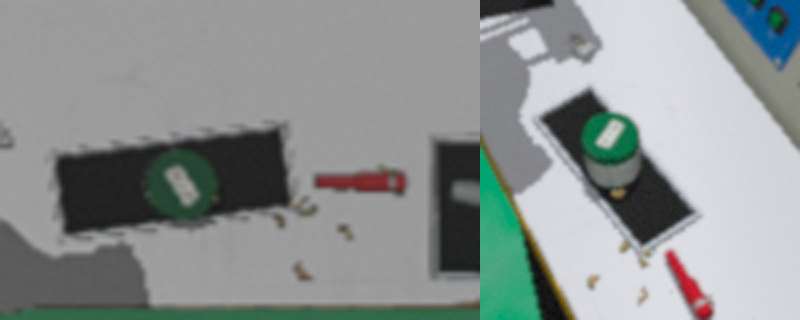

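The pot has not moved or tipped (still at 443,-123.5), so the jaws closed without touching it. I'll check where the gripper tips really are against the camera.

```bash
python3 - <<'E'
from h import *
def proj(i,p):
    q=np.linalg.inv(i["pose"])@np.r_[p,1]; return [round(i["cx"]+i["fx"]*q[0]/-q[2],1),round(i["cy"]-i["fy"]*q[1]/-q[2],1)]
b,W,i=img("side")
print("c2 tip mid expected",proj(i,[.438,-.1205,.1008]),"c3 tip",proj(i,[.4433,-.1238,.008]),"pot top",proj(i,[.443,-.1235,.046]))
tp=ctrl.get_state()["tool_pos"]; tip=tp-[0,0,.025]
print("now tip",proj(i,tip), "fingers",proj(i,tip+[.05,0,0]),proj(i,tip-[.05,0,0]))
m=box(i,b,.2,.7,-.3,.4)
g=(W[...,2]>.09)&(np.abs(W[...,0]-tp[0])<.12)&(np.abs(W[...,1]-tp[1])<.06)&(W[...,2]<.30)
P=W[g]; print(len(P),np.nanmin(P,0),np.nanmax(P,0)); lo=P[P[:,2]<.15]; print(np.nanpercentile(lo,[2,50,98],axis=0).round(3))
u,v=map(int,proj(i,tip)); cv2.imwrite("pics/c5.png",cv2.resize(b[v-100:v+60,u-100:u+100],None,fx=3,fy=3))
print("crop origin",u-100,v-100)
E
```

```text
c2 tip mid expected [np.float64(283.9), np.float64(283.2)] c3 tip [np.float64(289.8), np.float64(310.5)] pot top [np.float64(288.6), np.float64(299.8)]
now tip [np.float64(245.7), np.float64(209.9)] fingers [np.float64(266.6), np.float64(202.7)] [np.float64(224.2), np.float64(217.4)]
3245 [0.34914718 0.05473011 0.14580405] [0.53712591 0.13116114 0.29956194]
[[0.39  0.083 0.146]
 [0.489 0.085 0.148]
 [0.496 0.098 0.15 ]]
crop origin 145 109
```

View pics/c5.png

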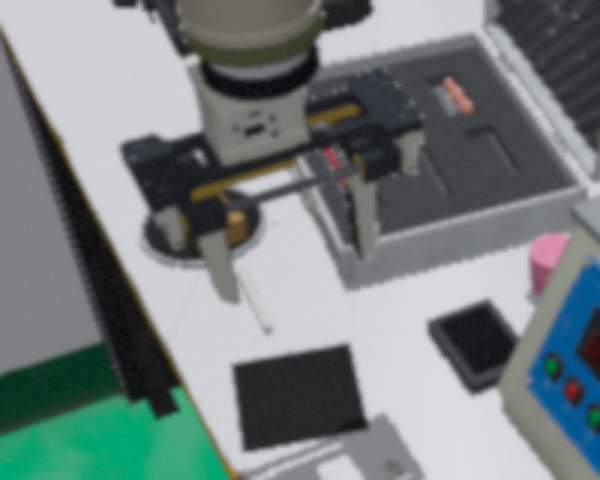

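Tips appear well above the stated 25 mm ahead of the TCP. I'll measure the tip height with the jaws open and shut.

```bash
cat > tip.py <<'E'
from h import *
import sys
def proj(i,p):
    q=np.linalg.inv(i["pose"])@np.r_[p,1]; return np.round([i["cx"]+i["fx"]*q[0]/-q[2],i["cy"]-i["fy"]*q[1]/-q[2]],1)
b,W,i=img("side"); s=ctrl.get_state(); tp=s["tool_pos"]; print(tp,s["width"])
g=(W[...,2]>.08)&(np.abs(W[...,0]-tp[0])<.10)&(np.abs(W[...,1]-tp[1])<.03)&(W[...,2]<tp[2]+.06)
P=W[g]; Z=P[:,2]-tp[2]
for lo in np.arange(-.05,.06,.01):
    k=(Z>=lo)&(Z<lo+.01); 
    if k.any(): print(round(lo*1000),k.sum(),"x",P[k,0].min().round(3),P[k,0].max().round(3),"y",np.median(P[k,1]).round(3))
for dz in(.01,0,-.01,-.025): print(dz,[proj(i,tp+[sx*s["width"]/2,0,dz]).tolist() for sx in(-1,0,1)])
u,v=map(int,proj(i,tp)); c=cv2.resize(b[v-40:v+40,u-50:u+50],None,fx=6,fy=6,interpolation=2); cv2.imwrite(sys.argv[1],c); print("org",u-50,v-40)
E
python3 tip.py pics/open.png
python3 -m handwheel '[{"fingers":0,"dx":0,"dy":0,"dz":0,"twist":0},{"fingers":0,"dx":0,"dy":0,"dz":0,"twist":0},{"fingers":0,"dx":0,"dy":0,"dz":0,"twist":0},{"fingers":0,"dx":0,"dy":0,"dz":0,"twist":0},{"fingers":0,"dx":0,"dy":0,"dz":0,"twist":0},{"fingers":0,"dx":0,"dy":0,"dz":0,"twist":0},{"fingers":0,"dx":0,"dy":0,"dz":0,"twist":0},{"fingers":0,"dx":0,"dy":0,"dz":0,"twist":0},{"fingers":0,"dx":0,"dy":0,"dz":0,"twist":0},{"fingers":0,"dx":0,"dy":0,"dz":0,"twist":0},{"fingers":0,"dx":0,"dy":0,"dz":0,"twist":0}]' 15
python3 tip.py pics/shut.png
python3 -c "
import cv2,numpy as np
cv2.imwrite('pics/os.png',cv2.resize(np.hstack([cv2.imread('pics/open.png'),cv2.imread('pics/shut.png')]),(800,320)))"
```

```text
[0.44336978 0.09072308 0.14339681] 0.0925460922448419
0 31 x 0.387 0.502 y 0.085
10 59 x 0.382 0.503 y 0.084
20 60 x 0.382 0.503 y 0.084
30 68 x 0.381 0.505 y 0.084
40 67 x 0.38 0.505 y 0.084
50 74 x 0.38 0.506 y 0.084
0.01 [[223.3, 205.1], [243.8, 198.2], [263.7, 191.5]]
0 [[224.0, 208.5], [244.4, 201.7], [264.1, 195.0]]
-0.01 [[224.8, 211.9], [245.0, 205.1], [264.6, 198.4]]
-0.025 [[225.9, 217.0], [245.9, 210.1], [265.2, 203.4]]
org 194 161
time: 7.75
tool_pos: [0.4434, 0.0916, 0.1435]
ee_rot: [-0.707, -0.0, 0.0, 0.707]
contact_force: [0.3, -0.3, -0.1]
width: 0.0096
[0.44335818 0.09158527 0.14348483] 0.005969740565497788
0 32 x 0.428 0.46 y 0.085
10 58 x 0.424 0.462 y 0.084
20 56 x 0.423 0.462 y 0.084
30 70 x 0.422 0.464 y 0.084
40 68 x 0.422 0.465 y 0.084
50 72 x 0.421 0.464 y 0.084
0.01 [[242.3, 198.4], [243.6, 197.9], [244.9, 197.5]]
0 [[242.9, 201.8], [244.2, 201.4], [245.5, 201.0]]
-0.01 [[243.6, 205.3], [244.8, 204.8], [246.1, 204.4]]
-0.025 [[244.5, 210.3], [245.7, 209.8], [247.0, 209.4]]
org 194 161
```

View pics/os.png

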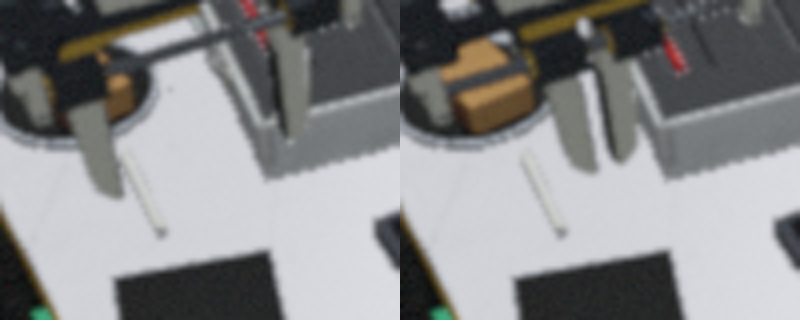

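```bash
python3 -m handwheel '[{"fingers":0,"dx":-0.05,"dy":0.2,"dz":0.1,"twist":0},{"fingers":0,"dx":0,"dy":0.2,"dz":0,"twist":0},{"fingers":0,"dx":0,"dy":0.2,"dz":0,"twist":0},{"fingers":0,"dx":0,"dy":0.09,"dz":0,"twist":0},{"fingers":0,"dx":0,"dy":0,"dz":0,"twist":0},{"fingers":0,"dx":0,"dy":0,"dz":0,"twist":0}]' 15
sed -i 's/>.08)/>.012)/' tip.py; python3 tip.py pics/low.png
python3 -m handwheel '[{"fingers":0,"dx":0,"dy":0.03,"dz":0,"twist":0},{"fingers":0,"dx":0,"dy":0,"dz":0,"twist":0}]' | grep -E "pos|force"
python3 -m handwheel '[{"fingers":0,"dx":0,"dy":0.02,"dz":0,"twist":0},{"fingers":0,"dx":0,"dy":0,"dz":0,"twist":0}]' | grep -E "pos|force"
```

```text
time: 8.4
tool_pos: [0.4365, 0.1066, 0.0409]
ee_rot: [-0.707, -0.0, -0.0, 0.707]
contact_force: [-0.6, 0.3, -0.8]
width: 0.0004
[0.43711725 0.10664116 0.04154497] 0.0003902198204325427
-10 1 x 0.432 0.432 y 0.101
0 24 x 0.423 0.447 y 0.099
10 43 x 0.421 0.451 y 0.099
20 44 x 0.42 0.452 y 0.099
30 46 x 0.42 0.451 y 0.099
40 52 x 0.419 0.453 y 0.099
50 55 x 0.419 0.453 y 0.099
0.01 [[244.5, 227.8], [244.6, 227.8], [244.7, 227.8]]
0 [[245.1, 230.8], [245.2, 230.8], [245.2, 230.8]]
-0.01 [[245.6, 233.8], [245.7, 233.7], [245.8, 233.7]]
-0.025 [[246.4, 238.1], [246.5, 238.1], [246.6, 238.1]]
org 195 190
tool_pos: [0.4365, 0.1066, 0.0361]
contact_force: [0.9, 0.9, -0.2]
tool_pos: [0.4358, 0.1065, 0.0324]
contact_force: [-0.9, -0.3, -0.2]
```

```bash
python3 -m handwheel '[{"fingers":0,"dx":0,"dy":0.02,"dz":0,"twist":0},{"fingers":0,"dx":0,"dy":0,"dz":0,"twist":0}]' 15| grep -E "pos|force"
python3 -m handwheel '[{"fingers":0,"dx":0,"dy":0.02,"dz":0,"twist":0},{"fingers":0,"dx":0,"dy":0,"dz":0,"twist":0}]' | grep -E "pos|force"
python3 -m handwheel '[{"fingers":0,"dx":0,"dy":0.02,"dz":0,"twist":0},{"fingers":0,"dx":0,"dy":0,"dz":0,"twist":0}]' | grep -E "pos|force"
```

```text
tool_pos: [0.4356, 0.1065, 0.0291]
contact_force: [0.1, 0.1, -0.7]
tool_pos: [0.4356, 0.1065, 0.0261]
contact_force: [0.0, 0.4, -0.2]
tool_pos: [0.4356, 0.1065, 0.023]
contact_force: [0.0, -0.2, 0.3]
```

The stated tip offset is wrong here: there is no contact at TCP z = 23 mm, as the camera suggested. I'll keep feeling downwards.

```bash
python3 -m handwheel '[{"fingers":0,"dx":0,"dy":0.03,"dz":0,"twist":0},{"fingers":0,"dx":0,"dy":0.02,"dz":0,"twist":0},{"fingers":0,"dx":0,"dy":0,"dz":0,"twist":0}]' 15| grep -E "pos|force"
python3 -m handwheel '[{"fingers":0,"dx":0,"dy":0.03,"dz":0,"twist":0},{"fingers":0,"dx":0,"dy":0,"dz":0,"twist":0}]' | grep -E "pos|force"
python3 tip.py pics/low2.png | head -4
```

```text
tool_pos: [0.4353, 0.1065, 0.0153]
contact_force: [-0.3, -0.4, -0.2]
tool_pos: [0.4354, 0.1065, 0.0109]
contact_force: [-0.3, -0.2, 0.4]
[0.43552326 0.10651302 0.01111943] 0.0008192864442065444
0 19 x 0.423 0.443 y 0.099
10 38 x 0.42 0.45 y 0.099
20 44 x 0.42 0.451 y 0.099
```

```bash
python3 -m handwheel '[{"fingers":0,"dx":0,"dy":0.02,"dz":0,"twist":0},{"fingers":0,"dx":0,"dy":0,"dz":0,"twist":0}]' 15| grep -E "pos|force"
python3 -m handwheel '[{"fingers":0,"dx":0,"dy":0.02,"dz":0,"twist":0},{"fingers":0,"dx":0,"dy":0,"dz":0,"twist":0}]' | grep -E "pos|force"
python3 -m handwheel '[{"fingers":0,"dx":0,"dy":0.02,"dz":0,"twist":0},{"fingers":0,"dx":0,"dy":0,"dz":0,"twist":0}]' | grep -E "pos|force"
```

```text
tool_pos: [0.4356, 0.1065, 0.0082]
contact_force: [0.4, 0.3, -0.6]
tool_pos: [0.4356, 0.1065, 0.0051]
contact_force: [-0.9, 0.4, -0.9]
tool_pos: [0.4356, 0.1065, 0.0021]
contact_force: [1.1, -0.9, -0.0]
```

```bash
python3 -m handwheel '[{"fingers":0,"dx":0,"dy":0.02,"dz":0,"twist":0},{"fingers":0,"dx":0,"dy":0,"dz":0,"twist":0}]' 15| grep -E "pos|force"
python3 -m handwheel '[{"fingers":0,"dx":0,"dy":0.01,"dz":0,"twist":0},{"fingers":0,"dx":0,"dy":0,"dz":0,"twist":0}]' | grep -E "pos|force"
python3 -m handwheel '[{"fingers":0,"dx":0,"dy":0.01,"dz":0,"twist":0},{"fingers":0,"dx":0,"dy":0,"dz":0,"twist":0}]' | grep -E "pos|force"
python3 -m handwheel '[{"fingers":0,"dx":0,"dy":0.01,"dz":0,"twist":0},{"fingers":0,"dx":0,"dy":0,"dz":0,"twist":0}]' | grep -E "pos|force"
```

```text
tool_pos: [0.4361, 0.1066, 0.0007]
contact_force: [-7.1, -1.8, 17.3]
tool_pos: [0.4362, 0.1066, 0.0006]
contact_force: [-18.4, -3.3, 36.7]
tool_pos: [0.4363, 0.1066, 0.0005]
contact_force: [-26.7, -4.2, 55.6]
tool_pos: [0.4363, 0.1067, 0.0004]
contact_force: [-35.9, -5.6, 75.2]
```

Touch found: tips meet the mat (z = 3 mm) at a reported TCP z of about 1 mm, so the tips sit about 2 mm above the reported TCP height. I'll back off and retry the pot with that, checking before closing.

```bash
python3 -m handwheel '[{"fingers":0,"dx":0,"dy":-0.1,"dz":0,"twist":0},{"fingers":1,"dx":0,"dy":-0.2,"dz":0,"twist":0},{"fingers":1,"dx":0,"dy":-0.3,"dz":0,"twist":0},{"fingers":1,"dx":0,"dy":0,"dz":-0.3,"twist":0},{"fingers":1,"dx":0,"dy":0,"dz":-0.3,"twist":0},{"fingers":1,"dx":0.05,"dy":0,"dz":-0.3,"twist":0},{"fingers":1,"dx":0,"dy":0,"dz":-0.3,"twist":0},{"fingers":1,"dx":0,"dy":0,"dz":-0.3,"twist":0},{"fingers":1,"dx":0,"dy":0,"dz":-0.03,"twist":0},{"fingers":1,"dx":0,"dy":0,"dz":0,"twist":0},{"fingers":1,"dx":0,"dy":0,"dz":0,"twist":0}]' 15
python3 st.py 443 -124 10 0; python3 tip.py pics/pot1.png; python3 st.py
```

```text
time: 12.5
tool_pos: [0.4432, -0.122, 0.0847]
ee_rot: [-0.707, 0.0, 0.0, 0.707]
contact_force: [-0.5, -0.1, 0.4]
width: 0.0757
t 12.5 p [ 443.2 -122.    84.7] xax yaw -0.0 y [-0.     0.001 -1.   ] z [0. 1. 0.] F [-0.5 -0.1  0.4] w 75.7 q [-0.38 -0.15  2.01  0.    1.28 -0.38]
twist total share -0.0 deg 0.0
shares now [-0.001  0.498 -0.014]
shares after twist [-0.001  0.498 -0.014]
[ 0.44325754 -0.12163812  0.08471651] 0.08002073961465535
-50 238 x 0.421 0.465 y -0.127
-40 121 x 0.422 0.463 y -0.126
0 34 x 0.396 0.492 y -0.129
10 59 x 0.39 0.495 y -0.129
20 58 x 0.39 0.495 y -0.129
30 70 x 0.389 0.495 y -0.129
40 65 x 0.389 0.498 y -0.13
50 51 x 0.389 0.498 y -0.13
0.01 [[267.9, 292.4], [286.8, 284.5], [305.2, 276.8]]
0 [[268.4, 295.4], [287.1, 287.6], [305.3, 279.9]]
-0.01 [[268.8, 298.5], [287.4, 290.6], [305.5, 283.0]]
-0.025 [[269.5, 302.9], [287.9, 295.1], [305.7, 287.5]]
org 237 247
t 12.55 p [ 443.3 -121.6   84.7] xax yaw 0.06 y [-0.     0.001 -1.   ] z [-0.  1.  0.] F [ 0.6  0.1 -0.6] w 80.0 q [-0.38 -0.15  2.01  0.    1.28 -0.38]
```

```bash
python3 -m handwheel '[{"fingers":1,"dx":0,"dy":0.15,"dz":-0.014,"twist":0},{"fingers":1,"dx":0,"dy":0.2,"dz":0,"twist":0},{"fingers":1,"dx":0,"dy":0.16,"dz":0,"twist":0},{"fingers":1,"dx":0,"dy":0,"dz":0,"twist":0},{"fingers":0.4,"dx":0,"dy":0,"dz":0,"twist":0},{"fingers":0.4,"dx":0,"dy":0,"dz":0,"twist":0},{"fingers":0.4,"dx":0,"dy":0,"dz":0,"twist":0},{"fingers":0.4,"dx":0,"dy":0,"dz":0,"twist":0},{"fingers":0.4,"dx":0,"dy":0,"dz":0,"twist":0},{"fingers":0.4,"dx":0,"dy":0,"dz":0,"twist":0},{"fingers":0.4,"dx":0,"dy":0,"dz":0,"twist":0},{"fingers":0.4,"dx":0,"dy":0,"dz":0,"twist":0}]' 15
python3 -m handwheel '[{"fingers":0.2,"dx":0,"dy":0,"dz":0,"twist":0},{"fingers":0.2,"dx":0,"dy":0,"dz":0,"twist":0},{"fingers":0.2,"dx":0,"dy":0,"dz":0,"twist":0}]' 15
```

```text
time: 13.75
tool_pos: [0.4434, -0.1251, 0.0086]
ee_rot: [0.707, -0.0, 0.0, -0.707]
contact_force: [0.0, 0.1, 2.9]
width: 0.0449
time: 14.05
tool_pos: [0.4435, -0.1251, 0.0087]
ee_rot: [0.707, 0.0, 0.0, -0.707]
contact_force: [-0.5, -0.5, 3.7]
width: 0.0445
```

```bash
python3 -m handwheel '[{"fingers":0.2,"dx":0,"dy":-0.1,"dz":0,"twist":0},{"fingers":0.2,"dx":0,"dy":-0.2,"dz":0,"twist":0},{"fingers":0.2,"dx":0,"dy":0,"dz":0.15,"twist":0},{"fingers":0.2,"dx":-0.01,"dy":0,"dz":0.22,"twist":0},{"fingers":0.2,"dx":-0.01,"dy":0,"dz":0.22,"twist":0},{"fingers":0.2,"dx":-0.02,"dy":0,"dz":0.22,"twist":0},{"fingers":0.2,"dx":-0.02,"dy":0,"dz":0.22,"twist":0},{"fingers":0.2,"dx":-0.02,"dy":0,"dz":0.22,"twist":0},{"fingers":0.2,"dx":0,"dy":0,"dz":0.22,"twist":0},{"fingers":0.2,"dx":0,"dy":0,"dz":0.13,"twist":0},{"fingers":0.2,"dx":0,"dy":0,"dz":0,"twist":0},{"fingers":0.2,"dx":0,"dy":0,"dz":0,"twist":0}]' 15
python3 st.py 432 115.5 9 0
```

```text
time: 15.25
tool_pos: [0.431, 0.1149, 0.0531]
ee_rot: [0.707, 0.0, -0.001, -0.707]
contact_force: [-0.1, -0.1, -0.3]
width: 0.0448
t 15.25 p [431.  114.9  53.1] xax yaw 0.09 y [-0.001 -0.    -1.   ] z [-0.  1. -0.] F [-0.1 -0.1 -0.3] w 44.8 q [ 0.15 -0.15  2.07 -0.    1.22  0.14]
twist total share 0.003 deg -0.1
shares now [0.007 0.294 0.004]
shares after twist [0.007 0.294 0.004]
```

```bash
python3 -m handwheel '[{"fingers":0.2,"dx":0,"dy":0.15,"dz":0,"twist":0},{"fingers":0.2,"dx":0,"dy":0.1,"dz":0,"twist":0},{"fingers":0.2,"dx":0,"dy":0.042,"dz":0,"twist":0},{"fingers":0.2,"dx":0,"dy":0,"dz":0,"twist":0},{"fingers":0.8,"dx":0,"dy":0,"dz":0,"twist":0},{"fingers":0.8,"dx":0,"dy":0,"dz":0,"twist":0},{"fingers":0.8,"dx":0,"dy":0,"dz":0,"twist":0},{"fingers":0.8,"dx":0,"dy":0,"dz":0,"twist":0},{"fingers":0.8,"dx":0,"dy":-0.2,"dz":0,"twist":0},{"fingers":0.5,"dx":0,"dy":-0.3,"dz":0,"twist":0},{"fingers":0.5,"dx":0,"dy":-0.1,"dz":-0.2,"twist":0},{"fingers":0.5,"dx":0,"dy":0,"dz":-0.3,"twist":0}]' 15
python3 -m handwheel '[{"fingers":0.5,"dx":0,"dy":0,"dz":-0.3,"twist":0},{"fingers":0.5,"dx":0,"dy":0,"dz":-0.3,"twist":0},{"fingers":0.5,"dx":0,"dy":0,"dz":-0.3,"twist":0},{"fingers":0.5,"dx":0,"dy":0,"dz":-0.3,"twist":0},{"fingers":0.5,"dx":0,"dy":0,"dz":-0.3,"twist":0},{"fingers":0.5,"dx":0,"dy":0,"dz":-0.3,"twist":0},{"fingers":0.4,"dx":0,"dy":0,"dz":-0.3,"twist":0},{"fingers":0.4,"dx":0,"dy":0,"dz":-0.3,"twist":0},{"fingers":0.4,"dx":0,"dy":0,"dz":0,"twist":0.3},{"fingers":0.4,"dx":0,"dy":0,"dz":0,"twist":0},{"fingers":0.4,"dx":0,"dy":0,"dz":0,"twist":0}]' 15
python3 st.py 436.7 -346 6 -8.5
python3 m.py
```

```text
time: 16.45
tool_pos: [0.4342, 0.0406, 0.1037]
ee_rot: [-0.707, -0.004, -0.001, 0.707]
contact_force: [1.2, -1.0, 0.3]
width: 0.0549
time: 17.55
tool_pos: [0.4313, -0.3195, 0.0995]
ee_rot: [-0.705, 0.052, -0.052, 0.705]
contact_force: [0.8, 0.9, 0.5]
width: 0.0373
t 17.55 p [ 431.3 -319.5   99.5] xax yaw -8.38 y [-0.     0.001 -1.   ] z [0.15 0.99 0.  ] F [0.8 0.9 0.5] w 37.3 q [-0.73  0.05  1.79  0.    1.3  -0.59]
twist total share 0.004 deg -0.1
shares now [ 0.062  0.623 -0.17 ]
shares after twist [ 0.062  0.623 -0.169]
top
round (array([432.7, 363.1]), array([106.5, 107. ]))
    block 625 (array([434.8, 361.1]), array([47.3, 85.5]), 10.1)
mat (array([432.3, 116.3]), array([97.4, 98.1]), -13.9)
    pot 311 (array([431.8, 116.5]), array([41.1, 42.3]))
narrow (array([ 443.6, -122.2]), array([ 49.3, 147.2]), 8.5)
oblong (array([ 445.1, -363. ]), array([138.1, 147. ]), -88.9)
    grey 340 (array([ 392.8, -415.8]), array([29.4, 57.6]), 52.8)
sideTraceback (most recent call last):
  File "m.py", line 7, in <module>
    print(k,rect(i,d,.003,k=="round"))
            ~~~~^^^^^^^^^^^^^^^^^^^^^
  File "h.py", line 19, in rect
    c=max(cv2.findContours(mask.astype(np.uint8),cv2.RETR_EXTERNAL,cv2.CHAIN_APPROX_NONE)[0],key=cv2.contourArea)
ValueError: max() iterable argument is empty
```

```bash
python3 -m handwheel '[{"fingers":0.4,"dx":0.062,"dy":0.1,"dz":-0.17,"twist":0},{"fingers":0.4,"dx":0,"dy":0.2,"dz":0,"twist":0},{"fingers":0.4,"dx":0,"dy":0.2,"dz":0,"twist":0},{"fingers":0.4,"dx":0,"dy":0.1,"dz":0,"twist":0},{"fingers":0.4,"dx":0,"dy":0.033,"dz":0,"twist":0},{"fingers":0.4,"dx":0,"dy":0,"dz":0,"twist":0}]' 15
python3 st.py 436.7 -346 4.5 -8.5
python3 -m handwheel '[{"fingers":0,"dx":0,"dy":0,"dz":0,"twist":0},{"fingers":0,"dx":0,"dy":0,"dz":0,"twist":0},{"fingers":0,"dx":0,"dy":0,"dz":0,"twist":0},{"fingers":0,"dx":0,"dy":0,"dz":0,"twist":0},{"fingers":0,"dx":0,"dy":0,"dz":0,"twist":0},{"fingers":0,"dx":0,"dy":0,"dz":0,"twist":0}]' 15
```

```text
time: 18.25
tool_pos: [0.4368, -0.346, 0.0047]
ee_rot: [-0.705, 0.053, -0.052, 0.705]
contact_force: [0.6, -0.0, 0.8]
width: 0.0372
t 18.25 p [ 436.8 -346.     4.7] xax yaw -8.51 y [-0.     0.001 -1.   ] z [0.15 0.99 0.  ] F [ 0.6 -0.   0.8] w 37.2 q [-0.76  0.22  1.79  0.    1.13 -0.61]
twist total share -0.0 deg 0.0
shares now [-0.001  0.002  0.   ]
shares after twist [-0.001  0.002  0.   ]
time: 18.85
tool_pos: [0.4374, -0.3473, 0.0059]
ee_rot: [0.705, -0.053, 0.053, -0.705]
contact_force: [-1.2, 0.1, 6.6]
width: 0.0152
```

```bash
python3 -m handwheel '[{"fingers":0,"dx":0,"dy":-0.1,"dz":0,"twist":0},{"fingers":0,"dx":0,"dy":-0.2,"dz":0,"twist":0},{"fingers":0,"dx":0,"dy":-0.2,"dz":0,"twist":-0.2},{"fingers":0,"dx":0,"dy":0,"dz":0,"twist":-0.2},{"fingers":0,"dx":0,"dy":0,"dz":0,"twist":-0.193},{"fingers":0,"dx":0,"dy":0,"dz":0,"twist":0},{"fingers":0,"dx":0,"dy":0,"dz":0,"twist":0}]' 20
python3 st.py 443.4 -122.1 60 8.5
python3 - <<'E'
from h import *
b,W,i=img("side"); tp=ctrl.get_state()["tool_pos"]
H,S,V=cv2.split(cv2.cvtColor(b,cv2.COLOR_BGR2HSV))
cv2.imwrite("pics/probe.png",cv2.resize(b[330:470,260:420],None,fx=4,fy=4,interpolation=2))
q=(np.abs(W[...,0]-tp[0])<.05)&(np.abs(W[...,1]-tp[1])<.09)&(W[...,2]>tp[2]-.03)&(W[...,2]<tp[2]+.02)
P=W[q]; print(len(P)); 
for lo in range(-90,90,10):
    k=(P[:,1]-tp[1]>=lo/1e3)&(P[:,1]-tp[1]<lo/1e3+.01)
    if k.any(): print(lo,k.sum(),(np.median(P[k],0)-tp).round(4),(P[k,1].min()-tp[1]).round(4),(P[k,1].max()-tp[1]).round(4))
E
```

```text
time: 19.55
tool_pos: [0.4367, -0.3466, 0.0802]
ee_rot: [0.705, 0.051, -0.051, -0.705]
contact_force: [-0.1, 1.0, -0.4]
width: 0.0158
t 19.55 p [ 436.7 -346.6   80.2] xax yaw 8.23 y [ 0. -0. -1.] z [-0.14  0.99 -0.  ] F [-0.1  1.  -0.4] w 15.8 q [-0.76  0.12  1.75  0.    1.27 -0.91]
twist total share -0.01 deg 0.3
shares now [0.258 0.134 1.475]
shares after twist [0.265 0.134 1.474]
226
-50 12 [ 0.0056 -0.0409  0.006 ] -0.0419 -0.0403
-40 37 [ 0.0043 -0.0355  0.008 ] -0.0399 -0.0307
-30 57 [ 0.0024 -0.0249  0.009 ] -0.03 -0.0202
-20 71 [-0.0006 -0.0146  0.0109] -0.02 -0.01
-10 49 [ 0.0011 -0.0079  0.0105] -0.01 -0.0043
```

View pics/probe.png

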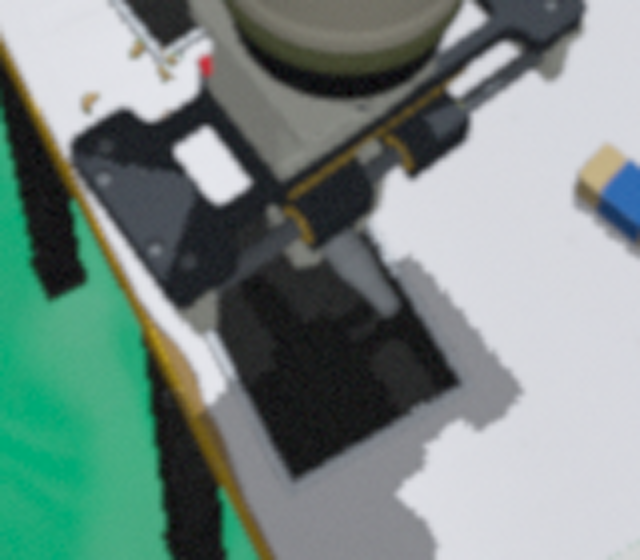

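Probe is held level and about central (its far end is 42 mm from the TCP). Next I'll carry it to the narrow tray.

```bash
python3 -m handwheel '[{"fingers":0,"dx":0.033,"dy":0,"dz":0.1,"twist":-0.01},{"fingers":0,"dx":0.033,"dy":0,"dz":0.21,"twist":0},{"fingers":0,"dx":0.033,"dy":0,"dz":0.21,"twist":0},{"fingers":0,"dx":0.033,"dy":0,"dz":0.21,"twist":0},{"fingers":0,"dx":0.033,"dy":0,"dz":0.21,"twist":0},{"fingers":0,"dx":0.033,"dy":0,"dz":0.21,"twist":0},{"fingers":0,"dx":0.033,"dy":0,"dz":0.21,"twist":0},{"fingers":0,"dx":0.033,"dy":0,"dz":0.11,"twist":0},{"fingers":0,"dx":0,"dy":0.2,"dz":0,"twist":0},{"fingers":0,"dx":0,"dy":0.1,"dz":0,"twist":0},{"fingers":0,"dx":0,"dy":0,"dz":0,"twist":0},{"fingers":0,"dx":0,"dy":0,"dz":0,"twist":0}]' 20
python3 st.py 443.4 -123 6 8.5
```

```text
time: 20.8
tool_pos: [0.4423, -0.122, 0.0348]
ee_rot: [-0.705, -0.053, 0.054, 0.705]
contact_force: [0.2, -0.9, -0.5]
width: 0.0155
t 20.8 p [ 442.3 -122.    34.8] xax yaw 8.67 y [-0.001  0.001 -1.   ] z [-0.15  0.99  0.  ] F [ 0.2 -0.9 -0.5] w 15.5 q [-0.38 -0.08  2.05  0.    1.17 -0.53]
twist total share 0.006 deg -0.2
shares now [ 0.006  0.192 -0.008]
shares after twist [ 0.006  0.192 -0.008]
```

```bash
python3 -m handwheel '[{"fingers":0,"dx":0.006,"dy":0.1,"dz":-0.007,"twist":0},{"fingers":0,"dx":0,"dy":0.06,"dz":0,"twist":0},{"fingers":0,"dx":0,"dy":0.03,"dz":0,"twist":0},{"fingers":0,"dx":0,"dy":0,"dz":0,"twist":0}]' 20
python3 -m handwheel '[{"fingers":0.25,"dx":0,"dy":0,"dz":0,"twist":0},{"fingers":0.35,"dx":0,"dy":0,"dz":0,"twist":0},{"fingers":0.35,"dx":0,"dy":0,"dz":0,"twist":0},{"fingers":0.35,"dx":0,"dy":-0.1,"dz":0,"twist":0},{"fingers":0.35,"dx":0,"dy":-0.2,"dz":0,"twist":0},{"fingers":0.7,"dx":0,"dy":-0.3,"dz":0,"twist":0},{"fingers":0.7,"dx":0,"dy":0,"dz":0.3,"twist":0},{"fingers":0.7,"dx":0,"dy":0,"dz":0.3,"twist":0},{"fingers":0.7,"dx":0,"dy":0,"dz":0.3,"twist":0},{"fingers":0.7,"dx":0,"dy":0,"dz":0.3,"twist":0},{"fingers":0.7,"dx":0,"dy":0,"dz":0,"twist":0}]' 20
python3 st.py 434.8 361 10 10
python3 - <<'E'
from h import *
for n in("top","side"):
    b,W,i=img(n); H,S,V=cv2.split(cv2.cvtColor(b,cv2.COLOR_BGR2HSV))
    m=box(i,b,.38,.52,-.22,-.03); d=m&(V<75)
    fill=cv2.erode(cv2.morphologyEx(d.astype(np.uint8),cv2.MORPH_CLOSE,np.ones((25,25))),np.ones((5,5)))>0
    gy=fill&(S<70)&(V>70); print(n,rect(i,d,.003),gy.sum(),rect(i,gy,.011))
    if n=="top": cv2.imwrite("pics/n1.png",cv2.resize(b[280:350,300:480],None,fx=4.4,fy=4.4,interpolation=2))
E
```

```text
time: 21.2
tool_pos: [0.4437, -0.1236, 0.0063]
ee_rot: [-0.705, -0.053, 0.053, 0.705]
contact_force: [-0.5, -0.5, -0.2]
width: 0.0153
time: 22.3
tool_pos: [0.4156, 0.0588, 0.0965]
ee_rot: [-0.704, -0.056, 0.055, 0.706]
contact_force: [0.4, -0.8, 0.9]
width: 0.0645
t 22.3 p [415.6  58.8  96.5] xax yaw 8.99 y [ 0.     0.002 -1.   ] z [-0.16  0.99  0.  ] F [ 0.4 -0.8  0.9] w 64.5 q [ 0.02 -0.29  2.11  0.    1.32 -0.14]
twist total share -0.035 deg 1.0
shares now [0.441 0.58  1.969]
shares after twist [0.475 0.58  1.961]
top (array([ 443.7, -122.1]), array([ 49.5, 147.5]), 8.5) 160 (array([ 443.9, -121.6]), array([13.6, 88.7]), 8.2)
side (array([ 443.9, -121.6]), array([ 45.5, 143.2]), 8.7) 306 (array([ 444. , -119.4]), array([18.5, 95.6]), 8.6)
```

View pics/n1.png

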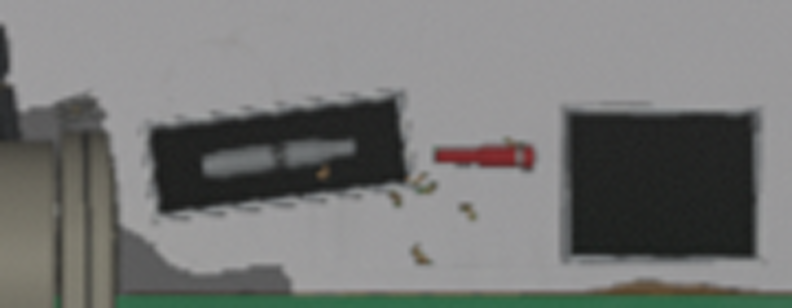

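The picture shows the probe lying centred in the narrow tray (view px 278,157), parallel to it, and the oblong tray empty. Block next.

```bash
python3 -m handwheel '[{"fingers":0.7,"dx":0.06,"dy":0,"dz":0.245,"twist":-0.035},{"fingers":0.7,"dx":0.06,"dy":0,"dz":0.245,"twist":0},{"fingers":0.7,"dx":0.06,"dy":0,"dz":0.245,"twist":0},{"fingers":0.7,"dx":0.06,"dy":0,"dz":0.245,"twist":0},{"fingers":0.7,"dx":0.06,"dy":0,"dz":0.245,"twist":0},{"fingers":0.7,"dx":0.06,"dy":0,"dz":0.245,"twist":0},{"fingers":0.7,"dx":0.06,"dy":0,"dz":0.245,"twist":0},{"fingers":0.7,"dx":0.06,"dy":0,"dz":0.245,"twist":0},{"fingers":0.7,"dx":0,"dy":0.1,"dz":0,"twist":0},{"fingers":0.7,"dx":0,"dy":0,"dz":0,"twist":0},{"fingers":0.7,"dx":0,"dy":0,"dz":0,"twist":0}]' 20
python3 st.py 434.8 361 7 10
python3 - <<'E'
from h import *
for n in("top","side"):
    b,W,i=img(n); V=b.max(-1); m=box(i,b,.37,.52,-.43,-.26); print(n,rect(i,m&(V<75),.003))
E
```

```text
time: 23.5
tool_pos: [0.4388, 0.354, 0.0801]
ee_rot: [0.705, 0.058, -0.06, -0.704]
contact_force: [0.0, -0.4, 0.5]
width: 0.0653
t 23.5 p [438.8 354.   80.1] xax yaw 9.59 y [-0.002 -0.002 -1.   ] z [-0.17  0.99 -0.  ] F [ 0.  -0.4  0.5] w 65.3 q [ 0.59  0.14  1.73 -0.    1.27  0.42]
twist total share -0.014 deg 0.4
shares now [-0.017  0.488  0.051]
shares after twist [-0.017  0.488  0.052]
top (array([ 430.3, -349. ]), array([ 82.3, 109.2]), 1.2)
side (array([ 431.9, -348.4]), array([ 80.5, 106.3]), 0.6)
```

```bash
python3 -m handwheel '[{"fingers":0.7,"dx":-0.017,"dy":0.1,"dz":0.05,"twist":-0.014},{"fingers":0.7,"dx":0,"dy":0.15,"dz":0,"twist":0},{"fingers":0.7,"dx":0,"dy":0.15,"dz":0,"twist":0},{"fingers":0.7,"dx":0,"dy":0.088,"dz":0,"twist":0},{"fingers":0.7,"dx":0,"dy":0,"dz":0,"twist":0},{"fingers":0.3,"dx":0,"dy":0,"dz":0,"twist":0},{"fingers":0.3,"dx":0,"dy":0,"dz":0,"twist":0},{"fingers":0.3,"dx":0,"dy":0,"dz":0,"twist":0},{"fingers":0.3,"dx":0,"dy":0,"dz":0,"twist":0},{"fingers":0.3,"dx":0,"dy":0,"dz":0,"twist":0}]' 20
python3 st.py 431 -349 60 1
```

```text
time: 24.6
tool_pos: [0.4359, 0.3638, 0.0094]
ee_rot: [-0.704, -0.063, 0.061, 0.705]
contact_force: [-0.8, -1.5, 5.5]
width: 0.0458
t 24.6 p [435.9 363.8   9.4] xax yaw 10.08 y [ 0.002  0.001 -1.   ] z [-0.18  0.98  0.  ] F [-0.8 -1.5  5.5] w 45.8 q [0.61 0.24 1.76 0.   1.14 0.43]
twist total share 0.317 deg -9.1
shares now [-0.863 -0.344 -4.673]
shares after twist [-0.115 -0.342 -4.75 ]
```

```bash
python3 -m handwheel '[{"fingers":0.3,"dx":0,"dy":-0.1,"dz":0,"twist":0},{"fingers":0.3,"dx":0,"dy":-0.2,"dz":0,"twist":0},{"fingers":0.3,"dx":0,"dy":-0.2,"dz":0,"twist":0.1},{"fingers":0.3,"dx":0,"dy":-0.2,"dz":0,"twist":0.1},{"fingers":0.3,"dx":0,"dy":0,"dz":0,"twist":0.117},{"fingers":0.3,"dx":0,"dy":0,"dz":0,"twist":0},{"fingers":0.3,"dx":0,"dy":0,"dz":0,"twist":0}]' 20
python3 st.py 431 -349 100 1
```

```text
time: 25.3
tool_pos: [0.4346, 0.3629, 0.113]
ee_rot: [0.707, 0.007, -0.007, -0.707]
contact_force: [-0.2, -0.5, -1.9]
width: 0.0458
t 25.3 p [434.6 362.9 113. ] xax yaw 1.1 y [-0.001 -0.    -1.   ] z [-0.02  1.   -0.  ] F [-0.2 -0.5 -1.9] w 45.8 q [0.61 0.11 1.7  0.   1.33 0.59]
twist total share 0.003 deg -0.1
shares now [-0.115  0.088 -4.745]
shares after twist [-0.107  0.088 -4.745]
```

```bash
python3 -m handwheel '[{"fingers":0.3,"dx":-0.006,"dy":0,"dz":-0.15,"twist":0},{"fingers":0.3,"dx":-0.006,"dy":0,"dz":-0.25,"twist":0},{"fingers":0.3,"dx":-0.006,"dy":0,"dz":-0.25,"twist":0},{"fingers":0.3,"dx":-0.006,"dy":0,"dz":-0.25,"twist":0},{"fingers":0.3,"dx":-0.006,"dy":0,"dz":-0.25,"twist":0},{"fingers":0.3,"dx":-0.006,"dy":0,"dz":-0.25,"twist":0},{"fingers":0.3,"dx":-0.006,"dy":0,"dz":-0.25,"twist":0},{"fingers":0.3,"dx":-0.006,"dy":0,"dz":-0.25,"twist":0},{"fingers":0.3,"dx":-0.006,"dy":0,"dz":-0.25,"twist":0},{"fingers":0.3,"dx":-0.006,"dy":0,"dz":-0.25,"twist":0},{"fingers":0.3,"dx":-0.006,"dy":0,"dz":-0.25,"twist":0},{"fingers":0.3,"dx":-0.006,"dy":0,"dz":-0.25,"twist":0}]' 20
python3 -m handwheel '[{"fingers":0.3,"dx":-0.006,"dy":0,"dz":-0.25,"twist":0},{"fingers":0.3,"dx":-0.006,"dy":0,"dz":-0.25,"twist":0},{"fingers":0.3,"dx":-0.006,"dy":0,"dz":-0.25,"twist":0},{"fingers":0.3,"dx":-0.006,"dy":0,"dz":-0.25,"twist":0},{"fingers":0.3,"dx":-0.006,"dy":0,"dz":-0.25,"twist":0},{"fingers":0.3,"dx":-0.006,"dy":0,"dz":-0.25,"twist":0},{"fingers":0.3,"dx":0,"dy":0,"dz":-0.2,"twist":0},{"fingers":0.3,"dx":0,"dy":0.2,"dz":0,"twist":0},{"fingers":0.3,"dx":0,"dy":0.2,"dz":0,"twist":0},{"fingers":0.3,"dx":0,"dy":0,"dz":0,"twist":0},{"fingers":0.3,"dx":0,"dy":0,"dz":0,"twist":0}]' 20
python3 st.py 431 -349 9.4 1
python3 - <<'E'
from h import *
b,W,i=img("side"); H,S,V=cv2.split(cv2.cvtColor(b,cv2.COLOR_BGR2HSV)); tp=ctrl.get_state()["tool_pos"]
m=box(i,b,.3,.6,-.55,-.15)&(H>4)&(H<22)&(S>70)&(V>60)&(W[...,2]>.025)&(np.abs(W[...,1]-tp[1])<.08)&(np.abs(W[...,0]-tp[0])<.05)
P=W[m]-tp; print(m.sum(),np.nanpercentile(P,[1,50,99],axis=0).round(4))
E
```

```text
time: 26.5
tool_pos: [0.4307, -0.0732, 0.1122]
ee_rot: [-0.707, -0.006, 0.007, 0.707]
contact_force: [0.2, 0.7, -0.4]
width: 0.0458
time: 27.6
tool_pos: [0.4299, -0.3261, 0.0522]
ee_rot: [-0.706, -0.006, 0.007, 0.708]
contact_force: [0.1, -0.2, -0.6]
width: 0.0461
t 27.6 p [ 429.9 -326.1   52.2] xax yaw 1.05 y [-0.002  0.002 -1.   ] z [-0.02  1.    0.  ] F [ 0.1 -0.2 -0.6] w 46.1 q [-0.74  0.11  1.82  0.    1.21 -0.76]
twist total share 0.002 deg -0.1
shares now [ 0.005  0.285 -0.154]
shares after twist [ 0.005  0.285 -0.154]
992 [[-0.0251 -0.0436 -0.0063]
 [-0.0005 -0.0239  0.0151]
 [ 0.0235  0.0192  0.1158]]
```

```bash
python3 -m handwheel '[{"fingers":0.3,"dx":0.007,"dy":0,"dz":-0.146,"twist":0},{"fingers":0.3,"dx":0,"dy":0.15,"dz":0,"twist":0},{"fingers":0.3,"dx":0,"dy":0.1,"dz":0,"twist":0},{"fingers":0.3,"dx":0,"dy":0.033,"dz":0,"twist":0},{"fingers":0.3,"dx":0,"dy":0,"dz":0,"twist":0}]' 20
python3 -m handwheel '[{"fingers":0.6,"dx":0,"dy":0,"dz":0,"twist":0},{"fingers":0.62,"dx":0,"dy":0,"dz":0,"twist":0},{"fingers":0.62,"dx":0,"dy":0,"dz":0,"twist":0},{"fingers":0.62,"dx":0,"dy":0,"dz":0,"twist":0},{"fingers":0.62,"dx":0,"dy":-0.1,"dz":0,"twist":0},{"fingers":0.8,"dx":0,"dy":-0.25,"dz":0,"twist":0},{"fingers":0.8,"dx":0,"dy":-0.25,"dz":0,"twist":0},{"fingers":0.8,"dx":0,"dy":0,"dz":0.3,"twist":0},{"fingers":0.8,"dx":0,"dy":0,"dz":0.3,"twist":0},{"fingers":0.8,"dx":0,"dy":0,"dz":0.3,"twist":0},{"fingers":0.8,"dx":0,"dy":0,"dz":0.3,"twist":0},{"fingers":0.8,"dx":0,"dy":0,"dz":0.3,"twist":0}]' 20
python3 -m handwheel '[{"fingers":0.8,"dx":0,"dy":0,"dz":0.3,"twist":0},{"fingers":0.8,"dx":0,"dy":0,"dz":0.3,"twist":0},{"fingers":0.8,"dx":0,"dy":0,"dz":0.3,"twist":0},{"fingers":0.8,"dx":0,"dy":0,"dz":0.3,"twist":0},{"fingers":0.8,"dx":0,"dy":0,"dz":0.3,"twist":0},{"fingers":0.8,"dx":0,"dy":0,"dz":0,"twist":0}]' 20
python3 st.py 431.8 116.5 9 0
sed -i '/print(k,rect/s/.*/        print(k,d.any() and rect(i,d,.003,k=="round"))/' m.py; python3 m.py
```

```text
time: 28.15
tool_pos: [0.4321, -0.3483, 0.0104]
ee_rot: [-0.707, -0.006, 0.007, 0.707]
contact_force: [-0.5, -0.2, -1.0]
width: 0.0461
time: 29.35
tool_pos: [0.4284, -0.1225, 0.102]
ee_rot: [0.707, 0.007, -0.005, -0.707]
contact_force: [0.1, 0.8, -0.1]
width: 0.0743
time: 29.95
tool_pos: [0.4242, 0.1058, 0.1021]
ee_rot: [-0.706, -0.009, 0.008, 0.708]
contact_force: [-0.3, 0.1, 0.5]
width: 0.0743
t 29.95 p [424.2 105.8 102.1] xax yaw 1.33 y [ 0.002  0.002 -1.   ] z [-0.02  1.    0.  ] F [-0.3  0.1  0.5] w 74.3 q [ 0.13 -0.24  2.06  0.    1.32  0.1 ]
twist total share 0.046 deg -1.3
shares now [0.051 0.621 0.069]
shares after twist [0.049 0.621 0.07 ]
top
round (array([432.7, 363. ]), array([106.7, 107.3]))
mat (array([446.8, 122. ]), array([102.2, 152.3]), 83.6)
    grey 417 (array([412. ,  65.5]), array([ 28.6, 113.9]), -83.4)
narrow (array([ 443.6, -122.2]), array([ 49.4, 147.2]), 8.6)
    grey 133 (array([440. , -97.4]), array([11.9, 39.8]), 9.2)
oblong (array([ 430.3, -348.9]), array([ 82.3, 109.3]), 1.2)
    block 622 (array([ 431.4, -350.6]), array([45.5, 84.4]), 1.2)
side
round (array([435.7, 372.4]), array([160.6, 181.7]))
    grey 341 (array([472. , 398.3]), array([74.9, 76.3]), -89.3)
mat (array([432.4, 113.4]), array([95.2, 95.2]), -13.7)
    pot 214 (array([429.9, 110.8]), array([44.6, 47. ]))
    grey 145 (array([428.8, 107.9]), array([35.1, 41.7]), 76.8)
narrow (array([ 443.9, -121.6]), array([ 45.5, 143.2]), 8.7)
    grey 269 (array([ 444. , -119.4]), array([16.9, 95.6]), 8.6)
oblong (array([ 431.9, -348.2]), array([ 80.4, 106. ]), 0.5)
    block 1557 (array([ 431.5, -353.4]), array([50.5, 91.7]), 0.7)
```

```bash
python3 -m handwheel '[{"fingers":0.8,"dx":0.05,"dy":0.1,"dz":0.067,"twist":0},{"fingers":0.8,"dx":0,"dy":0.2,"dz":0,"twist":0},{"fingers":0.8,"dx":0,"dy":0.2,"dz":0,"twist":0},{"fingers":0.8,"dx":0,"dy":0.12,"dz":0,"twist":0},{"fingers":0.8,"dx":0,"dy":0,"dz":0,"twist":0},{"fingers":0.4,"dx":0,"dy":0,"dz":0,"twist":0},{"fingers":0.4,"dx":0,"dy":0,"dz":0,"twist":0},{"fingers":0.4,"dx":0,"dy":0,"dz":0,"twist":0},{"fingers":0.3,"dx":0,"dy":0,"dz":0,"twist":0},{"fingers":0.2,"dx":0,"dy":0,"dz":0,"twist":0},{"fingers":0.2,"dx":0,"dy":0,"dz":0,"twist":0},{"fingers":0.2,"dx":0,"dy":0,"dz":0,"twist":0}]' 15
python3 -m handwheel '[{"fingers":0.2,"dx":0,"dy":0,"dz":0,"twist":0},{"fingers":0.2,"dx":0,"dy":-0.1,"dz":0,"twist":0},{"fingers":0.2,"dx":0,"dy":-0.2,"dz":0,"twist":0},{"fingers":0.2,"dx":0,"dy":0,"dz":0,"twist":0}]' 15
python3 st.py 432.7 363 10 0
```

```text
time: 31.25
tool_pos: [0.4326, 0.1113, 0.0086]
ee_rot: [0.707, 0.007, -0.006, -0.707]
contact_force: [-1.0, -0.5, 6.1]
width: 0.0446
time: 31.65
tool_pos: [0.4346, 0.1118, 0.0564]
ee_rot: [-0.707, -0.008, 0.004, 0.707]
contact_force: [0.5, 0.3, 0.3]
width: 0.0448
t 31.65 p [434.6 111.8  56.4] xax yaw 1.02 y [ 0.006  0.001 -1.   ] z [-0.02  1.    0.  ] F [0.5 0.3 0.3] w 44.8 q [ 0.14 -0.15  2.07  0.    1.22  0.12]
twist total share 0.036 deg -1.0
shares now [0.015 0.311 1.675]
shares after twist [-0.014  0.31   1.675]
```

```bash
python3 -m handwheel '[{"fingers":0.2,"dx":0.02,"dy":0,"dz":0.15,"twist":0},{"fingers":0.2,"dx":0,"dy":0,"dz":0.25,"twist":0},{"fingers":0.2,"dx":0,"dy":0,"dz":0.25,"twist":0},{"fingers":0.2,"dx":0,"dy":0,"dz":0.25,"twist":0},{"fingers":0.2,"dx":0,"dy":0,"dz":0.25,"twist":0},{"fingers":0.2,"dx":0,"dy":0,"dz":0.25,"twist":0},{"fingers":0.2,"dx":0,"dy":0,"dz":0.25,"twist":0},{"fingers":0.2,"dx":0,"dy":0,"dz":0,"twist":0},{"fingers":0.2,"dx":0,"dy":0,"dz":0,"twist":0}]' 15
python3 st.py 432.7 363 9 0
python3 - <<'E'
from h import *
b,W,i=img("side"); H,S,V=cv2.split(cv2.cvtColor(b,cv2.COLOR_BGR2HSV)); tp=ctrl.get_state()["tool_pos"]
m=(H>55)&(H<95)&(S>90)&(np.abs(W[...,1]-tp[1])<.05)&(np.abs(W[...,0]-tp[0])<.05)&(W[...,2]>.03)
P=W[m]-tp; print(m.sum(),np.nanpercentile(P,[2,50,98],axis=0).round(4))
cv2.imwrite("pics/held.png",cv2.resize(b[110:230,160:290],None,fx=4,fy=4,interpolation=2))
E
```

```text
time: 32.55
tool_pos: [0.4297, 0.359, 0.0517]
ee_rot: [0.707, 0.007, -0.007, -0.707]
contact_force: [-0.2, -0.2, -1.1]
width: 0.0444
t 32.55 p [429.7 359.   51.7] xax yaw 1.12 y [-0.001 -0.001 -1.   ] z [-0.02  1.   -0.  ] F [-0.2 -0.2 -1.1] w 44.4 q [ 0.6   0.17  1.76 -0.    1.22  0.59]
twist total share 0.039 deg -1.1
shares now [0.021 0.285 0.026]
shares after twist [0.021 0.285 0.027]
110 [[-0.0196 -0.0291  0.0274]
 [-0.0018 -0.0072  0.0346]
 [ 0.0193  0.0213  0.1846]]
```

View pics/held.png

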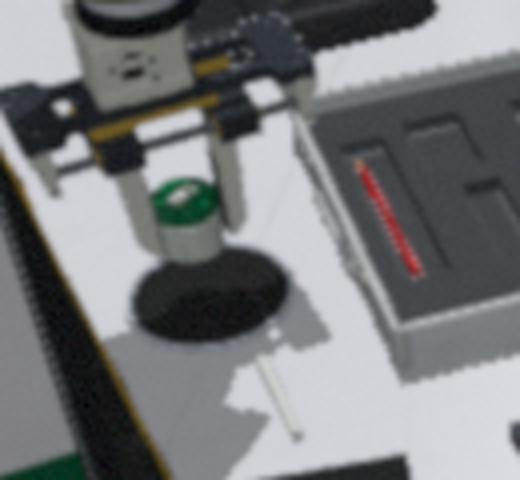

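```bash
python3 - <<'E'
from h import *
b,W,i=img("side"); H,S,V=cv2.split(cv2.cvtColor(b,cv2.COLOR_BGR2HSV)); tp=ctrl.get_state()["tool_pos"]
m=np.zeros((480,640),bool); m[145:180,190:220]=1; m&=(H>55)&(H<95)&(S>90)
print(m.sum(),rect(i,m,tp[2]-.0086+.044,True),tp)
E
```

```text
108 (array([429.4, 354.9]), array([41.5, 47.7])) [0.4300105  0.35776147 0.05187316]
```

```bash
python3 -m handwheel '[{"fingers":0.2,"dx":0.018,"dy":0,"dz":0.042,"twist":0},{"fingers":0.2,"dx":0,"dy":0.15,"dz":0,"twist":0},{"fingers":0.2,"dx":0,"dy":0.1,"dz":0,"twist":0},{"fingers":0.2,"dx":0,"dy":0.035,"dz":0,"twist":0},{"fingers":0.2,"dx":0,"dy":0,"dz":0,"twist":0},{"fingers":0.2,"dx":0,"dy":0,"dz":0,"twist":0}]' 15
python3 -m handwheel '[{"fingers":0.6,"dx":0,"dy":0,"dz":0,"twist":0},{"fingers":0.65,"dx":0,"dy":0,"dz":0,"twist":0},{"fingers":0.65,"dx":0,"dy":0,"dz":0,"twist":0},{"fingers":0.65,"dx":0,"dy":0,"dz":0,"twist":0},{"fingers":0.65,"dx":0,"dy":-0.15,"dz":0,"twist":0},{"fingers":0.65,"dx":0,"dy":-0.25,"dz":0,"twist":0},{"fingers":0.65,"dx":0,"dy":-0.3,"dz":0,"twist":0},{"fingers":0.65,"dx":0,"dy":0,"dz":-0.25,"twist":0},{"fingers":0.65,"dx":0,"dy":0,"dz":-0.25,"twist":0},{"fingers":0.65,"dx":0,"dy":0,"dz":-0.25,"twist":0},{"fingers":0.65,"dx":0,"dy":0,"dz":-0.25,"twist":0},{"fingers":0.65,"dx":0,"dy":0,"dz":-0.25,"twist":0}]' 15
python3 -m handwheel '[{"fingers":0.65,"dx":0,"dy":0,"dz":-0.25,"twist":0},{"fingers":0.65,"dx":0,"dy":0,"dz":-0.25,"twist":0},{"fingers":0.65,"dx":0,"dy":0,"dz":0,"twist":0}]' 15
sed -i 's/br=m/gr=br=m/;s/gr=m&/gr=m\&/' m.py; python3 - <<'E'
from h import *
c=[]
for n in("top","side"):
    b,W,i=img(n); H,S,V=cv2.split(cv2.cvtColor(b,cv2.COLOR_BGR2HSV))
    g=box(i,b,.37,.52,.28,.45)&(H>55)&(H<95)&(S>90); print(n,rect(i,g,.044,True)); c.append(b)
    m=box(i,b,.35,.52,-.43,-.26)&(H>4)&(H<22)&(S>70)&(V>75); print(rect(i,m,.028))
cv2.imwrite("pics/end.png",np.vstack([cv2.resize(c[0][280:350,140:490],(800,160)),cv2.resize(c[1][150:480,150:490],(450,436))[:,:] if 0 else cv2.resize(c[1][150:470,150:550],(800,440))[:440]]))
E
```

```text
time: 33.25
tool_pos: [0.4331, 0.3648, 0.0098]
ee_rot: [0.707, 0.006, -0.006, -0.707]
contact_force: [0.1, 0.3, -0.1]
width: 0.0444
time: 34.45
tool_pos: [0.4361, 0.1763, 0.115]
ee_rot: [-0.707, -0.007, 0.006, 0.707]
contact_force: [0.4, 0.4, 0.4]
width: 0.0605
time: 34.75
tool_pos: [0.4377, 0.0991, 0.115]
ee_rot: [0.708, 0.005, -0.005, -0.707]
contact_force: [-1.0, 1.0, -0.3]
width: 0.0605
top (array([433.9, 369.9]), array([41.2, 42.5]))
(array([ 431.4, -350.7]), array([45.5, 84.5]), 1.2)Traceback (most recent call last):
  File "<stdin>", line 5, in <module>
  File "h.py", line 19, in rect
    c=max(cv2.findContours(mask.astype(np.uint8),cv2.RETR_EXTERNAL,cv2.CHAIN_APPROX_NONE)[0],key=cv2.contourArea)
ValueError: max() iterable argument is empty
```

The pot stands upright but is 7 mm off centre in y, so I'll regrasp and shift it.

```bash
python3 -m handwheel '[{"fingers":0.8,"dx":0,"dy":0,"dz":0.25,"twist":0},{"fingers":0.8,"dx":0,"dy":0,"dz":0.25,"twist":0},{"fingers":0.8,"dx":0,"dy":0,"dz":0.25,"twist":0},{"fingers":0.8,"dx":0,"dy":0,"dz":0.25,"twist":0},{"fingers":0.8,"dx":0,"dy":0,"dz":0.25,"twist":0},{"fingers":0.8,"dx":0,"dy":0,"dz":0.25,"twist":0},{"fingers":0.8,"dx":0,"dy":0,"dz":0.25,"twist":0},{"fingers":0.8,"dx":0,"dy":0,"dz":0,"twist":0},{"fingers":0.8,"dx":0,"dy":0,"dz":0,"twist":0},{"fingers":0.8,"dx":0,"dy":0,"dz":0,"twist":0}]' 15
python3 st.py 433.9 369.9 9 0
```

```text
time: 35.85
tool_pos: [0.4324, 0.3651, 0.1145]
ee_rot: [0.707, 0.006, -0.007, -0.707]
contact_force: [-0.1, -0.6, -0.5]
width: 0.0741
t 35.85 p [432.4 365.1 114.5] xax yaw 1.05 y [-0.001 -0.001 -1.   ] z [-0.02  1.   -0.  ] F [-0.1 -0.6 -0.5] w 74.1 q [ 0.61  0.11  1.7  -0.    1.33  0.59]
twist total share 0.037 deg -1.1
shares now [0.011 0.703 0.033]
shares after twist [0.01  0.703 0.033]
```

```bash
python3 -m handwheel '[{"fingers":0.8,"dx":0.01,"dy":0.15,"dz":0.033,"twist":0},{"fingers":0.8,"dx":0,"dy":0.2,"dz":0,"twist":0},{"fingers":0.8,"dx":0,"dy":0.2,"dz":0,"twist":0},{"fingers":0.8,"dx":0,"dy":0.15,"dz":0,"twist":0},{"fingers":0.8,"dx":0,"dy":0,"dz":0,"twist":0},{"fingers":0.4,"dx":0,"dy":0,"dz":0,"twist":0},{"fingers":0.4,"dx":0,"dy":0,"dz":0,"twist":0},{"fingers":0.4,"dx":0,"dy":0,"dz":0,"twist":0},{"fingers":0.3,"dx":0,"dy":0,"dz":0,"twist":0},{"fingers":0.2,"dx":0,"dy":0,"dz":0,"twist":0},{"fingers":0.2,"dx":0,"dy":0,"dz":0,"twist":0},{"fingers":0.2,"dx":0,"dy":0,"dz":0,"twist":0}]' 15
python3 -m handwheel '[{"fingers":0.2,"dx":0,"dy":-0.05,"dz":0,"twist":0},{"fingers":0.2,"dx":-0.008,"dy":0,"dz":-0.046,"twist":0},{"fingers":0.2,"dx":0,"dy":0,"dz":0,"twist":0},{"fingers":0.2,"dx":0,"dy":0,"dz":0,"twist":0}]' 15
python3 st.py 432.7 363 9 0
```

```text
time: 37.05
tool_pos: [0.4352, 0.3706, 0.0111]
ee_rot: [-0.707, -0.007, 0.006, 0.707]
contact_force: [-1.9, -0.8, 6.1]
width: 0.0446
time: 37.45
tool_pos: [0.4331, 0.3627, 0.0171]
ee_rot: [0.707, 0.006, -0.006, -0.707]
contact_force: [0.5, -0.1, -0.4]
width: 0.0447
t 37.45 p [433.1 362.7  17.1] xax yaw 0.98 y [-0. -0. -1.] z [-0.02  1.   -0.  ] F [ 0.5 -0.1 -0.4] w 44.7 q [0.61 0.22 1.76 0.   1.15 0.59]
twist total share 0.034 deg -1.0
shares now [-0.003  0.054  0.002]
shares after twist [-0.003  0.054  0.002]
```

```bash
python3 -m handwheel '[{"fingers":0.2,"dx":0,"dy":0.03,"dz":0,"twist":0},{"fingers":0.2,"dx":0,"dy":0.011,"dz":0,"twist":0},{"fingers":0.2,"dx":0,"dy":0,"dz":0,"twist":0},{"fingers":0.55,"dx":0,"dy":0,"dz":0,"twist":0},{"fingers":0.65,"dx":0,"dy":0,"dz":0,"twist":0},{"fingers":0.65,"dx":0,"dy":0,"dz":0,"twist":0},{"fingers":0.65,"dx":0,"dy":0,"dz":0,"twist":0},{"fingers":0.65,"dx":0,"dy":-0.1,"dz":0,"twist":0},{"fingers":0.65,"dx":0,"dy":-0.2,"dz":0,"twist":0},{"fingers":0.65,"dx":0,"dy":-0.3,"dz":0,"twist":0},{"fingers":0.65,"dx":0,"dy":-0.3,"dz":0,"twist":0},{"fingers":0.65,"dx":0,"dy":0,"dz":0,"twist":0}]' 15
python3 -m handwheel '[{"fingers":0.65,"dx":0,"dy":0,"dz":-0.25,"twist":0},{"fingers":0.65,"dx":0,"dy":0,"dz":-0.25,"twist":0},{"fingers":0.65,"dx":0,"dy":0,"dz":-0.25,"twist":0},{"fingers":0.65,"dx":0,"dy":0,"dz":-0.25,"twist":0},{"fingers":0.65,"dx":0,"dy":0,"dz":-0.25,"twist":0},{"fingers":0.65,"dx":0,"dy":0,"dz":-0.25,"twist":0},{"fingers":0.65,"dx":0,"dy":0,"dz":-0.25,"twist":0},{"fingers":0.65,"dx":0,"dy":0,"dz":0,"twist":0},{"fingers":0.65,"dx":0,"dy":0,"dz":0,"twist":0}]' 15
python3 - <<'E'
from h import *
c=[]
for n in("top","side"):
    b,W,i=img(n); H,S,V=cv2.split(cv2.cvtColor(b,cv2.COLOR_BGR2HSV)); c.append(b)
    g=box(i,b,.33,.55,.26,.47)&(H>55)&(H<95)&(S>70); print(n,g.sum(),g.sum()>30 and rect(i,g,.044,True))
    m=box(i,b,.35,.52,-.43,-.26)&(H>4)&(H<22)&(S>70)&(V>75); print(rect(i,m,.028))
cv2.imwrite("pics/end.png",np.vstack([cv2.resize(c[0][280:350,140:490],(800,160)),cv2.resize(c[1][150:470,150:550],(800,440))]))
E
```

```text
time: 38.65
tool_pos: [0.4374, 0.366, 0.1558]
ee_rot: [-0.704, -0.01, 0.002, 0.71]
contact_force: [0.6, 0.9, 0.3]
width: 0.0603
time: 39.55
tool_pos: [0.4383, 0.1002, 0.1469]
ee_rot: [-0.707, -0.006, 0.005, 0.707]
contact_force: [-0.9, 0.4, -0.6]
width: 0.0605
top 915 (array([344.4, 357.3]), array([ 22.5, 280.7]))
(array([ 431.4, -350.7]), array([45.5, 84.5]), 1.2)
side 30 False
(array([ 431.5, -353.3]), array([50.5, 91.5]), 0.7)
```

View pics/end.png

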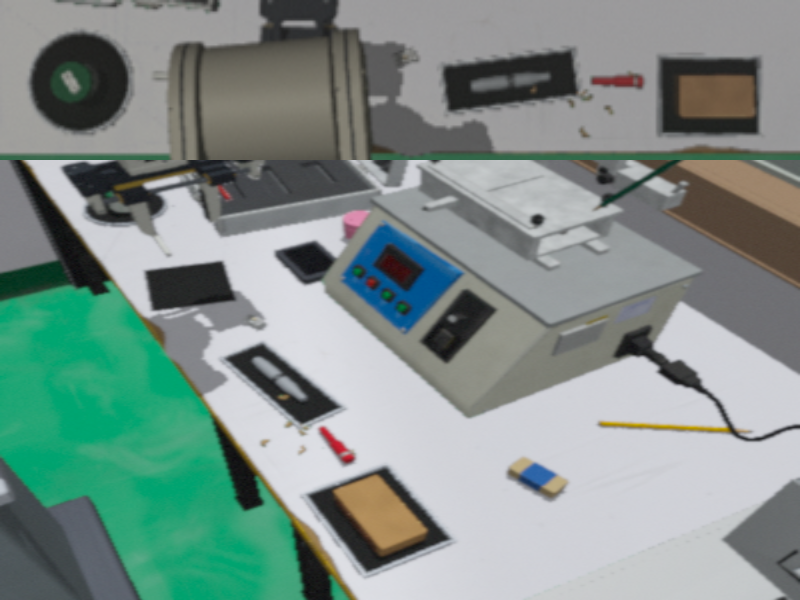

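```bash
python3 - <<'E'
from h import *
b,W,i=img("top"); H,S,V=cv2.split(cv2.cvtColor(b,cv2.COLOR_BGR2HSV))
m=box(i,b,.375,.52,.29,.46); d=m&(V<75)
g=m&(H>55)&(H<95)&(S>90)
print(rect(i,g,.044,True),rect(i,d|g,.003,True))
q=m&(W[...,2]>.02); print(np.nanpercentile(W[q],[2,50,98],axis=0).round(3))
E
```

```text
(array([434. , 362.2]), array([41. , 43.7])) (array([432.6, 363. ]), array([106.7, 107.2]))
[[0.415 0.296 0.026]
 [0.435 0.359 0.045]
 [0.518 0.382 0.052]]
```

```bash
python3 -c "
from station import ctrl
print(ctrl.close_job(), ctrl.get_state()['time'])"
```

```text
the job is handed in; nothing more can be done
the job is handed in; nothing more can be done
```

All three things are in their own trays. I moved the pot to the mat, the probe to the narrow tray, the block to the oblong tray, then the pot to the round tray, and handed in at about 40 s with the arm clear.

| Thing | Last measured position, relative to its tray |
|---|---|
| Pot | upright, about 1.6 mm from the middle |
| Probe | 0.5 mm by the top camera, about 2 mm by the side camera; along the tray within 0.3° |
| Block | 2 mm by the top camera, about 5 mm along the tray by the side camera; parallel to the tray within about 0.2° |

The side camera's figures are less exact because it also sees the sides of the things. The mat was empty in the last picture.

Some things did not go as expected:
- **Fingertip height:** the tips were not 25 mm ahead of the reported TCP as stated, but about 2 mm behind it. My first grasp of the pot closed without moving it. I then touched the mat to find the true height, which read up to 75 N vertical (about 84 N in all) on the wrist, below the 120 N limit. This was the closed fingertips on the mat; no other contact reading was above about 7 N.
- **Pot placing:** the pot first ended up 7 mm off centre in the round tray, so I gripped it again and shifted it.
- **Final side view:** the gripper hid the pot from the side camera at the end, so its last position comes from the top camera alone.

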